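Make up a module row on a slotted rail

TASK

Make up the row of modules on the mounting rail. The power module is lying on the bench: first stand it upright, foot down, on the bench and let go of it, then take it again to lower it into the rail's loading gap and slide it home under the lips against the end stop. After that load the terminal module upright the same way behind it, and finally slide the clamp up firmly so that stop, power module, terminal module and clamp all touch with no gaps, without ramming the stop or disturbing the multimeter and the parts tray.

Things in the scene. Friction and masses are not known exactly. Their poses are not given: they have to be found in the camera images.
- rail: Fixed aluminium rail on a grey base plate 110 x 275 mm. Origin: on the bench, under the middle of the loading gap; z up. It runs along its own y; own x is across. Plate spans y -125 to +150 mm. Channel floor 8 mm above the bench; channel 71 mm wide inside, 87 outside, walls 20 mm high. Home: power module's centre at y +103, terminal module's at y +47, clamp's face at y +18 mm.
- gap (a point): Middle of the loading gap, on the channel floor (8 mm over the bench); axes as the rail's. The gap, y -40 to +40 mm, has no lips: only here can a foot enter. The lips cover the channel from y +40 to +130 and -120 to -42, are 51 mm apart, underside 20, top 25 mm above the bench: a foot slides under with 3.5 mm play at each side, 4 mm above, and jams if the module leans.
- end_stop: Dark steel block fixed across the rail's +y end; its face towards the gap is at y +130 mm of the rail, 72 mm wide, 8 to 60 mm above the bench. Origin and axes the same as the rail's. Over 60 N on it counts as ramming.
- clamp (a joint): Captive grey clamp that slides along the rail's +y, in m. Its front face is at y = -75 mm + value; starts at 0 to 0.02, closed on the full row at 0.093. Stays where left; sliding friction about 4 N. Block 40 mm long (along y), 44 wide, top 46 mm above the bench.
- clamp_tab (a point): Point in the clamp's upright tab at the back end of its block, mid thickness and width, 88 mm above the bench. Tab: 10 mm thick along the rail, 44 mm wide, 46 to 98 mm above the bench; the clamp's front face is 35 mm further along the rail's +y. Nothing stands behind the tab.
- power_module_centre (a point): Power module: black box with metal cooling strips near its top, 115 long x 44 x 54 mm, at one end a steel foot 8 thick, 64 x 54 mm (10 mm proud of both 44-mm-apart sides). Point: middle of it. Own x: foot to top; y: the 44 mm width (goes across the rail); z: the 54 mm depth (along the rail, either way round). Starts lying, z up, centre 27 mm high; standing on the bench 57.5, in the rail 65.5.
- terminal_module_centre (a point): Terminal module: black, stands on the bench, 110 tall (own z), 44 across (own x, goes across the rail), 58 deep (own y, along the rail, either way round); foot 8 thick, 64 x 58 mm, 10 mm proud at both x sides. Above 70 mm it is stepped in to 34 mm in y, brass screws on the steps. Point: centre, 55 mm above its underside; 63 mm above the bench when in the rail.
- power_module: The power module's body (same axes); origin at the middle of its start underside, 27 mm from the centre. 0.32 to 0.63 kg.
- terminal_module: The terminal module's body (same axes); origin in the middle of its underside. 0.21 to 0.42 kg.
- multimeter: Bystander: grey handheld meter 78 x 160 x 34 mm, lying. Origin: centre of its underside. Leave it.
- parts_tray: Bystander: grey divided tray 110 x 150 x 40 mm. Origin: centre of its underside. Leave it.
Things that resemble listed ones, but are neither listed nor needed, are in the scene too. What is shaped like the power_module but red is not meant.

How it is judged:
By the outcome, as a careful person would: the job done as asked, in the order asked, and still so for the second after the job is handed in, with the robot touching nothing.
It also fails if it takes over 72 s, if anything falls off the work surface, if the arm or the gripper's body presses on something with over 40 N, if the wrist force passes 120 N, or if a joint passes its speed limit or range.

ROBOT

A 7-joint arm with a two-finger parallel gripper is mounted at the origin on the work surface. World frame = base frame: x ahead of the robot, y to its left, z up, the work surface at z = 0. Lengths are in m, angles in rad, forces in N, time in s.
With the tool pointing down it reaches from about 0.425 to 0.825 m from the base axis. Payload 3.6 kg.
Tool frame: the origin (TCP) lies at the very end of the fingers, on their centre line; the grasp point (between the pads) lies 19 mm behind it; z points along the fingers, y is the line along which they close (so a half turn about z gives the same grasp; the last joint's range is limited). The gripper opens to 85 mm and grips with 20 to 120 N. Pads are 22 mm wide; open, the fingers measure 114 mm over their backs; the gripper's body (76 mm by 85 mm) begins 54 mm behind the grasp point. The pads swing forward as they close: fully open they stand 13 mm farther back than shut.
Start: joints at [-1.214, 0.615, -0.013, 1.423, 0.008, 1.103, -0.04], TCP at [0.243, 0.603, 0.202] pointing down, gripper open.
Joint ranges: [-3.12, 3.12], [-0.3, 2.06], [-1.34, 1.32], [0.26, 2.42], [-1.36, 4.5], [0.01, 1.98], [-2.84, 2.84]. Speed limits (rad/s): [2.79, 2.79, 3.14, 3.14, 3.14, 3.14, 3.14].

INTERFACE

Orientations are given as a rotation vector (axis times angle).
In Python, from station import telemetry, eyes, job_done gives the robot as it stands.
- The arm moves only by the tool carry_out, never from a script. Its arguments are lists of equal length, an entry for each row: "linear": the shift along the tool's x, y, z in units of 30 mm (1.0 is 30 mm), a list of three; "rotation": the turn, a rotation vector about the tool's x, y, z in units of 5 degrees (1.0 is 5 degrees), a list of three; "grip": the opening, from 0 (shut) to 1 (fully open). A call has 1 to 10 rows; each row shifts and turns the commanded pose from where the row before left it, along the tool's axes as they then stand; what a row does not reach is not made up. A row lasts 1/10 s, in which the tool goes at most 50 mm and 8.59 degrees, less where a joint would pass 70% of its speed; a pose out of reach is approached as far as the arm can. A call is refused whole if a number of a shift passes 1 or a number of a turn 1, either way. A call with a gripper value outside its range is refused whole. The fingers move at their own pace and stop on an object; the grip force is fixed at half the most. Time passes only in rows, so rows that do not move let the fingers close. It gives the time, the measured TCP pose, the force, the opening and the grip force at its end, in the units of the state.
- telemetry.observe(): the state, without advancing time (a new reading comes with each control period).
- eyes.snapshot(name): name is "side" or "top"; returns a dict with "image" (480x640x3 uint8, red, green, blue), "mtx" (3x3 intrinsics, pixels), "R" (3x3) and "t" (3): a world point X has camera coordinates R X + t. Camera axes: x right, y down, z forward; pixel columns grow to the right and rows downward; lengths in m; the calibration is good to about 2 mm. A picture is of the moment at which its call begins. There is no depth.
- job_done(): hands the job in; it is judged then, once.
The state is a dict: "t": time; "joint_pos": joint angles; "joint_vel": joint speeds; "effort": joint torques, N m; "tcp_pos": TCP position; "orientation": TCP orientation; "contact_force": force on the tool from outside, world axes, zero at the start; "ft_torque": the same for the moment, N m; "finger_gap": finger opening in m; "grip_force": force on a finger pad.
Only numpy, scipy, OpenCV 4.12 (cv2) and the standard library are available. Lean on these libraries where they do the work, as an engineer would, in place of code of your own. Each camera call takes 0.05 s, during which the arm holds its last target. There are 200 camera calls.

## Working session

There is one attempt and no reset: what is moved stays moved. The work goes in short steps, Python scripts to look and compute and a tool call to move; the robot and the scene stay as the last step left them, time stands still between calls to the robot, and variables do not carry over. Pictures are saved under pics/ and viewed, at most 10 in all, crops included, and the job is handed in when it is done.

Besides the shell and the picture viewer there is one more tool, called as name(argument=value, ...) on one line, values as JSON. carry_out: Moves the arm, as the interface text tells. Its arguments: {"type":"object","properties":{"linear":{"type":"array","items":{"type":"array","items":{"type":"number"}}},"rotation":{"type":"array","items":{"type":"array","items":{"type":"number"}}},"grip":{"type":"array","items":{"type":"number"}}},"required":["linear","rotation","grip"]}

```bash
mkdir -p pics
python3 - <<'E'
from station import telemetry, eyes
import cv2,numpy as np,pickle
s=telemetry.observe();print({k:np.round(v,3).tolist() for k,v in s.items()})
for n in("top","side"):
    d=eyes.snapshot(n);cv2.imwrite(f"pics/{n}0.png",d["image"][:,:,::-1]);pickle.dump(d,open(f"{n}0.pkl","wb"))
    print(n,d["mtx"].round(1).tolist(),d["R"].round(3).tolist(),d["t"].round(3).tolist())
E
ls
```

```text
{'t': 0.0, 'joint_pos': [-1.214, 0.616, -0.013, 1.425, 0.008, 1.103, -0.04], 'joint_vel': [-0.0, -0.0, -0.0, -0.001, -0.001, -0.0, -0.001], 'effort': [-0.0, -46.923, 0.259, -17.103, 0.01, 0.01, 0.0], 'tcp_pos': [0.242, 0.602, 0.201], 'orientation': [-0.597, -3.084, 0.004], 'contact_force': [-0.503, -0.001, -0.942], 'ft_torque': [0.057, -0.035, 0.038], 'grip_force': 0.0, 'finger_gap': 0.085}
top [[441.8, 0.0, 320.7], [0.0, 441.8, 243.0], [0.0, 0.0, 1.0]] [[-0.015, -1.0, -0.006], [-0.984, 0.016, -0.18], [0.18, 0.003, -0.984]] [-0.008, 0.467, 1.027]
side [[596.1, 0.0, 324.7], [0.0, 596.1, 239.8], [0.0, 0.0, 1.0]] [[0.836, -0.549, -0.01], [-0.277, -0.407, -0.87], [0.474, 0.73, -0.492]] [-0.391, 0.178, 1.196]
pics
side0.pkl
top0.pkl
```

View pics/top0.png

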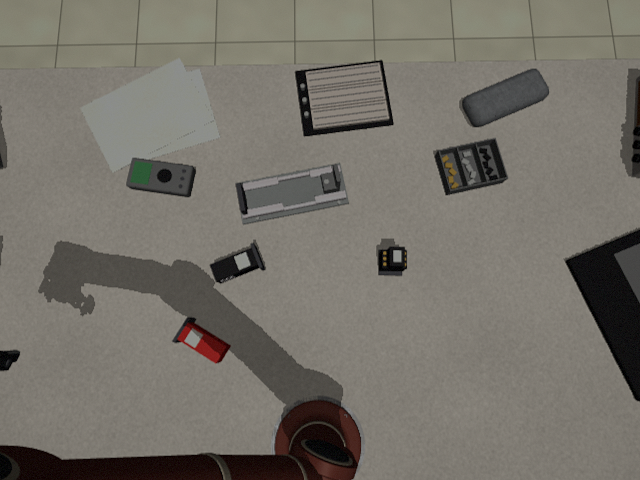

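View pics/side0.png

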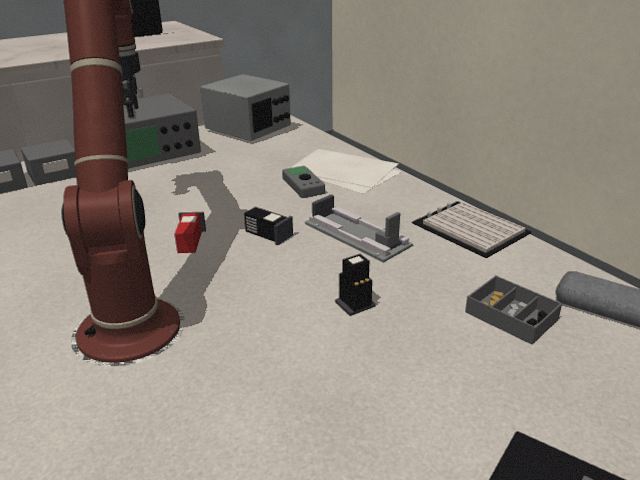

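Candidates for the power module: the black box with cooling strips at top (238,262) / side (268,225), and the red box at top (203,340) / side (188,232). Only the black one fits, since red is excluded. The terminal module is at top (392,258) / side (354,285). On the rail, the stop is at top (241,197) and the clamp at (330,182). I'll confirm in an enlarged crop.

Run:
```python
import cv2,numpy as np
a=cv2.imread("pics/top0.png")[150:290,200:360];b=cv2.imread("pics/side0.png")[185:325,235:415]
a=cv2.resize(a,None,fx=4,fy=4,interpolation=cv2.INTER_CUBIC)
b=cv2.resize(b,None,fx=4.4,fy=4.2,interpolation=cv2.INTER_CUBIC)
cv2.imwrite("pics/ct.png",a);cv2.imwrite("pics/cs.png",b)
```

```text
(no output)
```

View pics/ct.png

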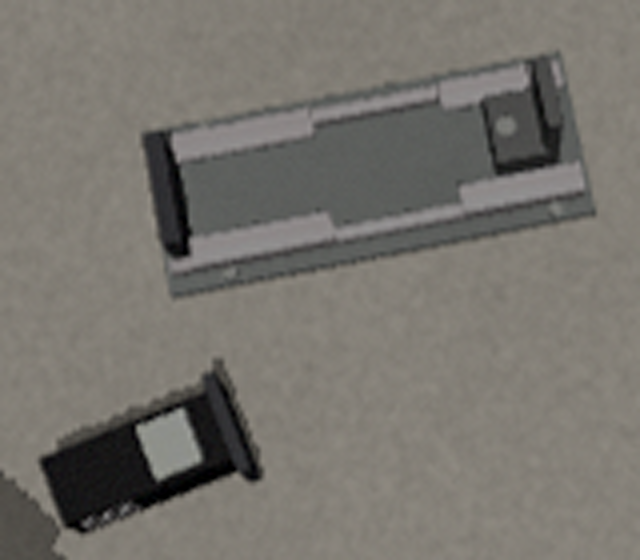

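View pics/cs.png

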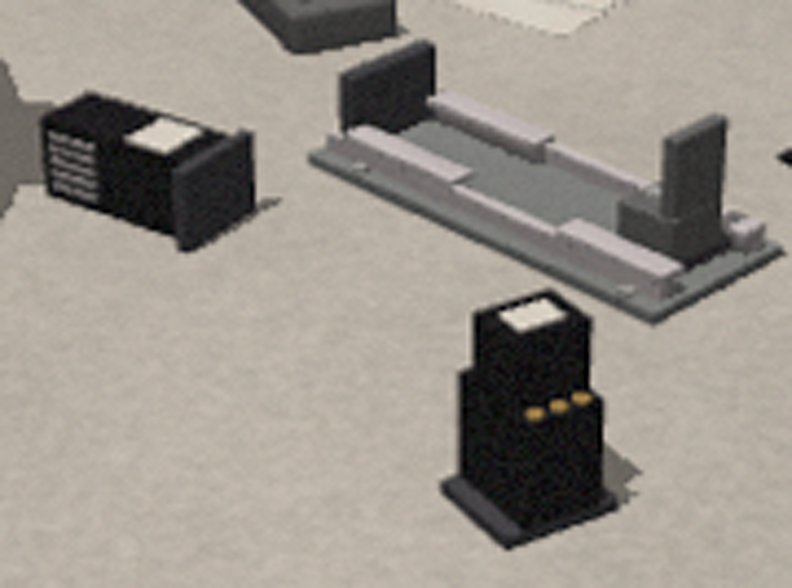

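The crops confirm it. The black module lies with its foot at crop (240,430) and its cooling strips at the far end. The terminal module stands upright, the stop is at rail-left and the clamp tab is at crop-right (548,95). Next I'll measure by masks and rays.

```bash
cat > h.py <<'E'
import numpy as np,cv2,pickle
from scipy.optimize import least_squares
def load(n): return pickle.load(open(n+".pkl","rb"))
def ray(d,uv):
    C=-d["R"].T@d["t"]; v=d["R"].T@np.linalg.inv(d["mtx"])@np.array([uv[0],uv[1],1.]); return C,v
def onz(d,uv,z):
    C,v=ray(d,uv); return C+v*(z-C[2])/v[2]
def tri(d1,u1,d2,u2):
    A=[];b=[]
    for d,u in((d1,u1),(d2,u2)):
        C,v=ray(d,u);v/=np.linalg.norm(v);P=np.eye(3)-np.outer(v,v);A.append(P);b.append(P@C)
    X,res,_,_=np.linalg.lstsq(np.vstack(A),np.hstack(b),rcond=None);return X,np.sqrt(res)
def proj(d,X):
    p=d["mtx"]@(d["R"]@np.asarray(X)+d["t"]);return p[:2]/p[2]
ct=lambda c:np.array([200+(c[0]+.5)/4-.5,150+(c[1]+.5)/4-.5])
cs=lambda c:np.array([235+(c[0]+.5)/4.4-.5,185+(c[1]+.5)/4.2-.5])
E
python3 - <<'E'
from h import *
np.set_printoptions(precision=4,suppress=True)
T,S=load("top0"),load("side0")
L=dict(A=(313,133),B=(330,213),C=(442,107),D=(461,187))
P={k:onz(T,ct(v),.025)[:2] for k,v in L.items()}
print(P, "mid",np.mean(list(P.values()),0))
m=(P["A"]+P["B"]-P["C"]-P["D"]);print("yawY",np.degrees(np.arctan2(-m[0],m[1])), np.linalg.norm(P["A"]-P["B"]),np.linalg.norm(P["A"]-P["C"]))
e=onz(T,ct((175,298)),.005)-onz(T,ct((595,213)),.005);print("plate edge",np.linalg.norm(e),np.degrees(np.arctan2(-e[0],e[1])))
# light lips: mask, components
for n,d in(("top",T),("side",S)):
    I=d["image"].astype(int);
    r,g,b=I[...,0],I[...,1],I[...,2]
    m=((r>125)&(b-g>2)&(abs(r-b)<18)).astype(np.uint8)
    k,l,st,c=cv2.connectedComponentsWithStats(m)
    for i in range(1,k):
        if st[i,4]>60 :
            print(n,"lip",st[i],c[i], cv2.minAreaRect(np.argwhere(l==i)[:,::-1].astype(np.float32)))
# white labels
for n,d in(("top",T),("side",S)):
    I=d["image"].astype(int).min(2); m=(I>150).astype(np.uint8)
    k,l,st,c=cv2.connectedComponentsWithStats(m)
    print(n,[(st[i].tolist(),c[i].round(2).tolist()) for i in range(1,k) if 25<st[i,4]<400])
    m=(d["image"].max(2)<52).astype(np.uint8)
    k,l,st,c=cv2.connectedComponentsWithStats(m)
    print(n,"dark",[(st[i].tolist(),c[i].round(1).tolist()) for i in range(1,k) if 100<st[i,4]<3000])
# clamp tab / foot corners, stop: triangulate
for nm,a,b in(("tab top -x front",(545,128),(665,137)),("tab top +x ",(532,60),(725,117)),("foot top +x out",(216,372),(252,133)),("foot top -x out",(260,474),(180,172)),
  ("plate corner -x,-y",(595,213),(655,322)),("B",L["B"],(472,176)),("D",L["D"],(578,221)),("body end +x",(42,460),(90,93)),("body end -x",(75,530),(42,118))):
    print(nm,*tri(T,ct(a),S,cs(b)))
E
```

```text
{'A': array([0.626 , 0.0903]), 'B': array([0.5736, 0.0795]), 'C': array([0.6418, 0.0087]), 'D': array([ 0.5891, -0.0027])} mid [0.6076 0.044 ]
yawY 10.814282216427477 0.05347797446997166 0.0831165537136784
plate edge 0.2717057293742588 10.85200181711236
top []
top dark [([295, 60, 98, 76, 1255], [334.0, 107.3]), ([631, 76, 9, 100, 572], [636.4, 132.0]), ([462, 96, 28, 31, 164], [470.0, 113.9]), ([435, 139, 72, 56, 1182], [477.1, 165.1]), ([440, 147, 28, 41, 255], [456.8, 164.1]), ([130, 166, 66, 31, 233], [174.1, 186.6]), ([322, 166, 18, 28, 111], [332.6, 184.3]), ([157, 169, 15, 14, 164], [164.0, 175.3]), ([237, 183, 11, 31, 186], [242.0, 198.4]), ([210, 243, 55, 40, 820], [235.4, 265.3]), ([378, 247, 29, 28, 526], [391.2, 261.1]), ([173, 317, 42, 25, 170], [192.0, 327.5]), ([0, 350, 20, 21, 292], [7.6, 358.7])]
side [([21, 162, 6, 11, 32], [23.38, 166.69]), ([265, 213, 15, 8, 68], [271.82, 216.74]), ([314, 215, 28, 13, 111], [327.62, 220.95]), ([181, 216, 13, 6, 56], [187.11, 218.7]), ([338, 229, 51, 22, 168], [367.26, 240.64]), ([349, 256, 14, 7, 54], [355.35, 259.35]), ([509, 305
[... 517 characters left out ...]
216, 120, 42, 563], [471.6, 239.2]), ([336, 255, 39, 61, 1418], [355.6, 286.1]), ([77, 262, 14, 22, 153], [85.0, 270.6]), ([472, 278, 24, 23, 143], [484.7, 290.3]), ([129, 307, 34, 26, 219], [149.3, 320.8]), ([532, 306, 29, 38, 188], [547.5, 323.4]), ([527, 310, 21, 16, 121], [537.5, 317.9])]
tab top -x front [ 0.6034 -0.054   0.0981] [0.0011]
tab top +x  [ 0.6481 -0.048   0.0948] [0.003]
foot top +x out [0.4667 0.1452 0.0561] [0.0015]
foot top -x out [0.4046 0.1178 0.0606] [0.0013]
plate corner -x,-y [ 0.5764 -0.0874  0.004 ] [0.0004]
B [0.5735 0.0799 0.0236] [0.0007]
D [ 0.5883 -0.0024  0.0259] [0.0009]
body end +x [0.4159 0.2479 0.055 ] [0.0009]
body end -x [0.3738 0.2262 0.0588] [0.0007]
```

```bash
cat >> h.py <<'E'
from scipy.spatial.transform import Rotation as Ro
from station import telemetry
u=lambda a:np.array([np.cos(np.radians(a)),np.sin(np.radians(a)),0])
def frame(yaw_y,tilt_dir=None,tilt=0):
    """tool y horizontal at yaw_y deg; wrist leaning by tilt deg from vertical to horizontal unit tilt_dir"""
    y=u(yaw_y); b=np.array([0,0,1.])
    if tilt: b=np.sin(np.radians(tilt))*tilt_dir+np.cos(np.radians(tilt))*b
    z=-b; return np.column_stack([np.cross(y,z),y,z])
def plan(pos,R,rot=True):
    s=telemetry.observe(); R0=Ro.from_rotvec(s["orientation"]).as_matrix()
    w=Ro.from_matrix(R0.T@R).as_rotvec()
    print("at",np.round(s["tcp_pos"],4),"rot units",np.round(np.degrees(w)/5,2),"shift units after rot",np.round(R.T@(pos-s["tcp_pos"])/.03,2),"(in cur axes",np.round(R0.T@(pos-s["tcp_pos"])/.03,2),")")
def st():
    s=telemetry.observe();print({k:np.round(s[k],3).tolist() for k in("t","joint_pos","tcp_pos","contact_force","finger_gap","grip_force")})
RO=np.array([.6074,.045,0]);RY=10.8
rail=lambda x,y,z:RO+x*u(RY)+y*u(RY+90)+np.array([0,0,z])
E
python3 - <<'E'
from h import *
np.set_printoptions(precision=4,suppress=True)
T=load("top0")
q=[onz(T,ct(c),.054) for c in((216,372),(260,474),(42,460),(75,530))]
f=(q[0]+q[1])/2;e=(q[2]+q[3])/2;print(q,f,e,(f+e)/2,np.linalg.norm(e-f),np.degrees(np.arctan2(*(e-f)[1::-1])))
c=np.array([.415,.184,0]);mx=u(112);G=c+.03*mx+[0,0,.032]
R=frame(22,mx,45);plan(G+(.019-.12)*R[:,2],frame(22)); plan(G+(.019-.12)*R[:,2],R)
E
```

```text
[array([0.4681, 0.1451, 0.054 ]), array([0.4062, 0.1182, 0.054 ]), array([0.4166, 0.2479, 0.054 ]), array([0.3747, 0.2271, 0.054 ])] [0.4372 0.1317 0.054 ] [0.3957 0.2375 0.054 ] [0.4164 0.1846 0.054 ] 0.11368264205964863 111.4197641732875
at [0.2425 0.6023 0.2008] rot units [-0.03  0.01  9.21] shift units after rot [-11.7    0.11   3.25] (in cur axes [-8.2  -8.34  3.27] )
at [0.2425 0.6023 0.2008] rot units [ 3.59 -8.49  8.74] shift units after rot [-5.98  0.11 10.57] (in cur axes [-8.2  -8.34  3.27] )
```

carry_out(linear=[[0, 0, 0], [-0.5, 0, 0], [-1, 0, 0], [-1, 0, 0], [-1, 0, 0], [-1, 0, 0], [-1, 0, 0], [-1, 0, 0], [-1, 0, 0], [-0.5, 0, 0]], rotation=[[0, 0, 1], [0, 0, 1], [0, 0, 1], [0, 0, 1], [0, 0, 1], [0, 0, 1], [0, 0, 1], [0, 0, 1], [0, 0, 1], [0, 0, 0.2]], grip=[1, 1, 1, 1, 1, 1, 1, 1, 1, 1])

```text
t: 1.1
tcp_pos: [0.4055, 0.4272, 0.202]
orientation: [1.764, 2.597, -0.002]
contact_force: [0.1, -0.1, -0.3]
finger_gap: 0.0855
grip_force: 0.0
```

carry_out(linear=[[0, 0, 0], [0, 0, 0], [0, 0, 0], [0, 0, 0], [0, 0, 0], [0, 0, 0], [0, 0, 0], [0, 0, 0], [0, 0, 0], [0, 0, 0]], rotation=[[0, -0.9, 0], [0, -0.9, 0], [0, -0.9, 0], [0, -0.9, 0], [0, -0.9, 0], [0, -0.9, 0], [0, -0.9, 0], [0, -0.9, 0], [0, -0.9, 0], [0, -0.9, 0]], grip=[1, 1, 1, 1, 1, 1, 1, 1, 1, 1])

```text
t: 2.1
tcp_pos: [0.4023, 0.4321, 0.2015]
orientation: [1.355, 2.017, -0.564]
contact_force: [0.7, 0.2, -0.7]
finger_gap: 0.0854
grip_force: 0.0
```

```bash
cat > p1.py <<'E'
from h import *
st()
c=np.array([.416,.1846,0]);mx=u(112);G=c+.03*mx+[0,0,.032]
R=frame(22,mx,45);plan(G+(.019-.12)*R[:,2],R)
E
python3 p1.py
```

```text
{'t': 2.1, 'joint_pos': [-1.363, 0.859, 0.434, 1.296, 0.301, 1.524, -0.689], 'tcp_pos': [0.402, 0.432, 0.201], 'contact_force': [0.684, 0.226, -0.704], 'finger_gap': 0.085, 'grip_force': 0.0}
at [0.4023 0.4321 0.2015] rot units [0.01 0.02 0.04] shift units after rot [-0.83 -2.67  5.45] (in cur axes [-0.81 -2.68  5.45] )
```

carry_out(linear=[[-0.15, -0.45, 0.9], [-0.15, -0.45, 0.9], [-0.15, -0.45, 0.9], [-0.15, -0.45, 0.9], [-0.15, -0.45, 0.9], [-0.08, -0.42, 0.9], [0, 0, 0], [0, 0, 0]], rotation=[[0, 0, 0], [0, 0, 0], [0, 0, 0], [0, 0, 0], [0, 0, 0], [0, 0, 0], [0, 0, 0], [0, 0, 0]], grip=[1, 1, 1, 1, 1, 1, 1, 1])

```text
t: 2.9
tcp_pos: [0.3784, 0.2794, 0.1047]
orientation: [1.358, 2.018, -0.562]
contact_force: [-0.3, 1.4, 0.1]
finger_gap: 0.0851
grip_force: 0.0
```

```bash
sed -i 's/-.12)/-0)/' p1.py; python3 p1.py
```

```text
{'t': 2.9, 'joint_pos': [-1.361, 0.803, 0.456, 1.832, 0.365, 1.055, -0.83], 'tcp_pos': [0.378, 0.279, 0.105], 'contact_force': [-0.256, 1.408, 0.149], 'finger_gap': 0.085, 'grip_force': 0.0}
at [0.3784 0.2794 0.1047] rot units [ 0.01 -0.01  0.03] shift units after rot [ 0.02 -0.02  4.04] (in cur axes [ 0.01 -0.02  4.04] )
```

carry_out(linear=[[0, 0, 0.8], [0, 0, 0.8], [0, 0, 0.8], [0, 0, 0.8], [0, 0, 0.5], [0, 0, 0.3], [0, 0, 0], [0, 0, 0], [0, 0, 0], [0, 0, 0]], rotation=[[0, 0, 0], [0, 0, 0], [0, 0, 0], [0, 0, 0], [0, 0, 0], [0, 0, 0], [0, 0, 0], [0, 0, 0], [0, 0, 0], [0, 0, 0]], grip=[1, 1, 1, 1, 1, 1, 1, 1, 0, 0])

```text
t: 3.9
tcp_pos: [0.4107, 0.2012, 0.0203]
orientation: [1.358, 2.018, -0.56]
contact_force: [0.3, 0.1, 1.0]
finger_gap: 0.059
grip_force: 0.0
```

carry_out(linear=[[0, 0, 0], [0, 0, 0], [0, 0, 0], [0, 0, 0], [0, 0, 0]], rotation=[[0, 0, 0], [0, 0, 0], [0, 0, 0], [0, 0, 0], [0, 0, 0]], grip=[0, 0, 0, 0, 0])

```text
t: 4.4
tcp_pos: [0.4116, 0.2018, 0.0206]
orientation: [1.357, 2.018, -0.558]
contact_force: [-0.4, 3.5, 5.7]
finger_gap: 0.0423
grip_force: 61.5
```

```bash
python3 p1.py
```

```text
{'t': 4.4, 'joint_pos': [-1.265, 0.928, 0.487, 1.986, 0.437, 0.744, -0.882], 'tcp_pos': [0.412, 0.202, 0.021], 'contact_force': [-0.416, 3.486, 5.669], 'finger_gap': 0.042, 'grip_force': 61.542}
at [0.4116 0.2018 0.0206] rot units [ 0.05 -0.02  0.01] shift units after rot [ 0.02 -0.08  0.07] (in cur axes [ 0.02 -0.08  0.07] )
```

carry_out(linear=[[-0.3, 0, -0.3], [-0.5, 0, -0.5], [-0.7, 0, -0.7], [-0.7, 0, -0.7], [-0.7, 0, -0.7], [-0.7, 0, -0.7], [-0.6, 0, -0.6], [0, 0, 0]], rotation=[[0, 0, 0], [0, 0, 0], [0, 0, 0], [0, 0, 0], [0, 0, 0], [0, 0, 0], [0, 0, 0], [0, 0, 0]], grip=[0, 0, 0, 0, 0, 0, 0, 0])

```text
t: 5.2
tcp_pos: [0.4109, 0.1998, 0.2005]
orientation: [1.364, 2.016, -0.557]
contact_force: [0.5, -0.7, -3.7]
finger_gap: 0.0426
grip_force: 61.4
```

carry_out(linear=[[0, 0, 0], [0, 0, 0], [0, 0, 0], [0, 0, 0], [0, 0, 0], [0, 0, 0], [0, 0, 0], [0, 0, 0], [0, 0, 0], [0, 0, 0]], rotation=[[0, 0.9, 0], [0, 0.9, 0], [0, 0.9, 0], [0, 0.9, 0], [0, 0.9, 0], [0, 0.9, 0], [0, 0.9, 0], [0, 0.9, 0], [0, 0.9, 0], [0, 0.9, 0]], grip=[0, 0, 0, 0, 0, 0, 0, 0, 0, 0])

```text
t: 6.2
tcp_pos: [0.4083, 0.1988, 0.1968]
orientation: [-1.754, -2.6, 0.005]
contact_force: [0.4, 0.6, -3.2]
finger_gap: 0.0426
grip_force: 61.3
```

```bash
python3 -c "from h import *;st();plan(np.array([.41,.2,.2]),frame(22))"
```

```text
{'t': 6.2, 'joint_pos': [-0.706, 0.332, 0.277, 1.971, -0.122, 0.859, 0.021], 'tcp_pos': [0.408, 0.199, 0.197], 'contact_force': [0.357, 0.566, -3.237], 'finger_gap': 0.043, 'grip_force': 61.307}
at [0.4083 0.1988 0.1968] rot units [-0.06 -0.03  0.  ] shift units after rot [ 0.02  0.07 -0.11] (in cur axes [ 0.02  0.07 -0.11] )
```

carry_out(linear=[[0, 0.15, 0], [0, 0.15, 0], [0, 0.15, 0], [0, 0.15, 0], [0, 0.15, 0], [0, 0.15, 0], [0, 0.15, 0], [0, 0, 0], [0, 0, 0], [0, 0, 0]], rotation=[[0, 0.9, 0], [0, 0.9, 0], [0, 0.9, 0], [0, 0.9, 0], [0, 0.9, 0], [0, 0.9, 0], [0, 0.9, 0], [0, 0.9, 0], [0, 0.9, 0], [0, 0.9, 0]], grip=[0, 0, 0, 0, 0, 0, 0, 0, 0, 0])

```text
t: 7.2
tcp_pos: [0.4386, 0.2105, 0.1965]
orientation: [-1.36, -2.012, -0.56]
contact_force: [-0.1, 0.2, -4.0]
finger_gap: 0.0426
grip_force: 61.4
```

Run:
```python
from h import *
from station import eyes
st();R=frame(22,-u(112),45)
s=telemetry.observe();plan(s["tcp_pos"],R)
I={}
for n in("top","side"):
    d=eyes.snapshot(n);pickle.dump(d,open(n+"1.pkl","wb"));I[n]=d["image"][:,:,::-1]
a=I["side"][120:280,180:340];b=I["top"][170:330,180:340]
cv2.imwrite("pics/s1.png",np.hstack([cv2.resize(a,(400,400)),cv2.resize(b,(400,400))]))
```

```text
{'t': 7.2, 'joint_pos': [-0.033, 0.561, 0.014, 1.896, -0.805, 1.179, 0.875], 'tcp_pos': [0.439, 0.21, 0.196], 'contact_force': [-0.089, 0.165, -4.006], 'finger_gap': 0.043, 'grip_force': 61.42}
at [0.4386 0.2105 0.1965] rot units [-0.03 -0.02 -0.04] shift units after rot [0. 0. 0.] (in cur axes [0. 0. 0.] )
```

View pics/s1.png

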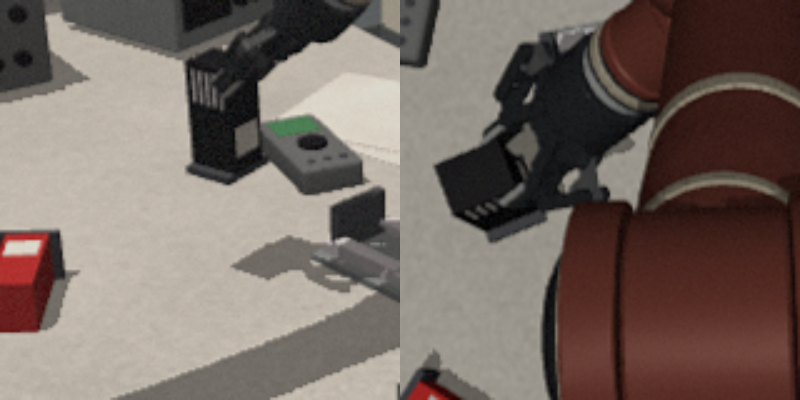

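The left half shows the module hanging upright, foot at crop (225,170) and level, with the gripper leaning over it at 45°. The area below is clear. Lowering.

carry_out(linear=[[-0.3, 0, 0.3], [-0.5, 0, 0.5], [-0.5, 0, 0.5], [-0.5, 0, 0.5], [-0.3, 0, 0.3], [-0.2, 0, 0.2], [-0.1, 0, 0.1], [0, 0, 0], [0, 0, 0]], rotation=[[0, 0, 0], [0, 0, 0], [0, 0, 0], [0, 0, 0], [0, 0, 0], [0, 0, 0], [0, 0, 0], [0, 0, 0], [0, 0, 0]], grip=[0, 0, 0, 0, 0, 0, 0, 0, 0])

```text
t: 8.2
tcp_pos: [0.4401, 0.212, 0.0971]
orientation: [-1.358, -2.017, -0.564]
contact_force: [0.9, -0.2, -2.7]
finger_gap: 0.0427
grip_force: 61.4
```

carry_out(linear=[[-0.06, 0, 0.06], [-0.06, 0, 0.06], [-0.06, 0, 0.06], [0, 0, 0]], rotation=[[0, 0, 0], [0, 0, 0], [0, 0, 0], [0, 0, 0]], grip=[0, 0, 0, 0])

```text
t: 8.6
tcp_pos: [0.4396, 0.2118, 0.0886]
orientation: [-1.359, -2.016, -0.562]
contact_force: [-0.8, 0.2, -3.8]
finger_gap: 0.0429
grip_force: 61.4
```

Underside about 14 mm up by estimate.

carry_out(linear=[[-0.06, 0, 0.06], [-0.06, 0, 0.06], [-0.05, 0, 0.05], [-0.04, 0, 0.04], [0, 0, 0]], rotation=[[0, 0, 0], [0, 0, 0], [0, 0, 0], [0, 0, 0], [0, 0, 0]], grip=[0, 0, 0, 0, 0])

```text
t: 9.1
tcp_pos: [0.4396, 0.2118, 0.0796]
orientation: [-1.359, -2.016, -0.562]
contact_force: [-0.5, 0.8, -3.4]
finger_gap: 0.043
grip_force: 61.4
```

carry_out(linear=[[-0.03, 0, 0.03], [-0.03, 0, 0.03], [0, 0, 0]], rotation=[[0, 0, 0], [0, 0, 0], [0, 0, 0]], grip=[0, 0, 0])

```text
t: 9.4
tcp_pos: [0.4397, 0.2119, 0.0772]
orientation: [-1.358, -2.016, -0.562]
contact_force: [-0.3, 1.0, -4.1]
finger_gap: 0.0428
grip_force: 61.4
```

carry_out(linear=[[-0.03, 0, 0.03], [-0.03, 0, 0.03], [0, 0, 0]], rotation=[[0, 0, 0], [0, 0, 0], [0, 0, 0]], grip=[0, 0, 0])

```text
t: 9.7
tcp_pos: [0.4396, 0.2119, 0.0746]
orientation: [-1.358, -2.016, -0.562]
contact_force: [-0.0, -0.5, -3.7]
finger_gap: 0.0425
grip_force: 61.4
```

carry_out(linear=[[-0.03, 0, 0.03], [0, 0, 0]], rotation=[[0, 0, 0], [0, 0, 0]], grip=[0, 0])

```text
t: 9.9
tcp_pos: [0.4397, 0.2119, 0.0734]
orientation: [-1.358, -2.016, -0.562]
contact_force: [0.6, -0.7, -3.0]
finger_gap: 0.0424
grip_force: 61.4
```

carry_out(linear=[[-0.03, 0, 0.03], [0, 0, 0]], rotation=[[0, 0, 0], [0, 0, 0]], grip=[0, 0])

```text
t: 10.1
tcp_pos: [0.4399, 0.2119, 0.0727]
orientation: [-1.358, -2.016, -0.563]
contact_force: [-0.3, -0.7, -0.0]
finger_gap: 0.0426
grip_force: 61.8
```

carry_out(linear=[[-0.03, 0, 0.03], [0, 0, 0]], rotation=[[0, 0, 0], [0, 0, 0]], grip=[0, 0])

```text
t: 10.3
tcp_pos: [0.44, 0.2119, 0.0725]
orientation: [-1.358, -2.015, -0.565]
contact_force: [0.7, -2.9, 7.3]
finger_gap: 0.0428
grip_force: 62.5
```

carry_out(linear=[[-0.03, 0, 0.03], [0, 0, 0]], rotation=[[0, 0, 0], [0, 0, 0]], grip=[0, 0])

```text
t: 10.5
tcp_pos: [0.4401, 0.212, 0.0725]
orientation: [-1.357, -2.013, -0.567]
contact_force: [-0.2, -6.8, 12.6]
finger_gap: 0.0428
grip_force: 63.1
```

carry_out(linear=[[0.04, 0, -0.04], [0, 0, 0], [0, 0, 0], [0, 0, 0], [0, 0, 0], [0, 0, 0], [0, 0, 0]], rotation=[[0, 0, 0], [0, 0, 0], [0, 0, 0], [0, 0, 0], [0, 0, 0], [0, 0, 0], [0, 0, 0]], grip=[0, 0, 0.5, 0.8, 1, 1, 1])

```text
t: 11.2
tcp_pos: [0.4395, 0.2122, 0.0713]
orientation: [-1.358, -2.016, -0.562]
contact_force: [0.2, -0.0, 0.7]
finger_gap: 0.0853
grip_force: 0.0
```

carry_out(linear=[[0, 0, -0.3], [0, 0, -0.6], [0, 0, -0.8], [0, 0, -0.8], [0, 0, -0.8], [0, 0, -0.8], [0, 0, -0.8], [0, 0, -0.6], [0, 0, 0]], rotation=[[0, 0, 0], [0, 0, 0], [0, 0, 0], [0, 0, 0], [0, 0, 0], [0, 0, 0], [0, 0, 0], [0, 0, 0], [0, 0, 0]], grip=[1, 1, 1, 1, 1, 1, 1, 1, 1])

```text
t: 12.1
tcp_pos: [0.4856, 0.1011, 0.1893]
orientation: [-1.364, -2.019, -0.565]
contact_force: [-0.3, -0.2, -0.6]
finger_gap: 0.0854
grip_force: 0.0
```

Run:
```python
from h import *
from station import eyes
st()
I={}
for n in("top","side"):
    d=eyes.snapshot(n);pickle.dump(d,open(n+"2.pkl","wb"));I[n]=d["image"][:,:,::-1]
a=I["side"][140:300,200:360];b=I["top"][180:340,180:340]
cv2.imwrite("pics/s2.png",np.hstack([cv2.resize(a,(400,400),interpolation=cv2.INTER_CUBIC),cv2.resize(b,(400,400),interpolation=cv2.INTER_CUBIC)]))
```

```text
{'t': 12.1, 'joint_pos': [0.12, 0.64, 0.073, 1.744, -0.703, 1.329, 0.951], 'tcp_pos': [0.486, 0.101, 0.189], 'contact_force': [-0.261, -0.153, -0.562], 'finger_gap': 0.085, 'grip_force': 0.0}
```

View pics/s2.png

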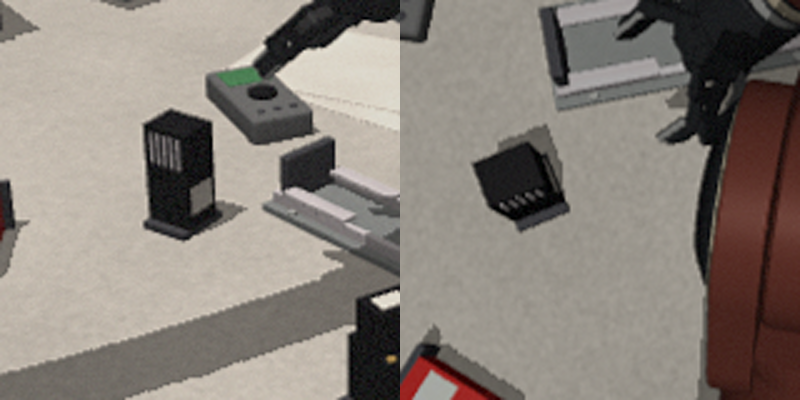

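The power module stands upright, foot down, and is free (side crop (180,175), top crop (515,185)). I'll check its position against the image corners.

Run:
```python
from h import *
np.set_printoptions(precision=1,suppress=True)
T,S=load("top2"),load("side2");c=np.array([.4424,.2061,.115])
for a in(1,-1):
  for b in(1,-1):
    X=c+a*.022*u(22)+b*.027*u(112)
    p,q=proj(T,X),proj(S,X);print(a,b,"top crop",400+(p-180)[0]*2.5,(p-180)[1]*2.5,"side crop",(q-[200,140])*2.5)
tt=lambda c:np.array([180+(c[0]-400+.5)/2.5-.5,180+(c[1]+.5)/2.5-.5]);ss=lambda c:np.array([200+(c[0]+.5)/2.5-.5,140+(c[1]+.5)/2.5-.5])
np.set_printoptions(precision=4,suppress=True)
for n,p,q in(("L",(473,165),(173,108)),("U",(533,142),(213,122)),("LL",(491,217),(145,122))):
    print(n,*tri(T,tt(p),S,ss(q)),onz(T,tt(p),.115)[:2],onz(S,ss(q),.115)[:2])
R=frame(RY);plan(np.array([.4424,.2061,.19]),frame(22))
```

```text
1 1 top crop 468.89618380548677 162.8270938923567 side crop [170.1 108.3]
1 -1 top crop 524.8664497796971 139.95581648124352 side crop [211.6 120.5]
-1 1 top crop 485.8745272551706 207.40215908305757 side crop [142.2 123.3]
-1 -1 top crop 542.2015173283869 184.20345843123522 side crop [184.1 136. ]
L [0.4518 0.2351 0.1179] [0.0015] [0.4513 0.2363] [0.4558 0.2405]
U [0.4705 0.1824 0.1175] [0.0009] [0.4716 0.1826] [0.4725 0.1873]
LL [0.4065 0.2156 0.1211] [0.0054] [0.4038 0.2188] [0.4159 0.2262]
at [0.4833 0.1038 0.1881] rot units [-0.01 -9.    0.01] shift units after rot [ 3.67  0.01 -0.06] (in cur axes [2.64 0.02 2.55] )
```

carry_out(linear=[[0, 0, 0], [0, 0, 0], [0, 0, 0], [0, 0, 0], [0, 0, 0], [0, 0, 0], [0, 0, 0], [0, 0, 0], [0, 0, 0], [0, 0, 0]], rotation=[[0, -0.9, 0], [0, -0.9, 0], [0, -0.9, 0], [0, -0.9, 0], [0, -0.9, 0], [0, -0.9, 0], [0, -0.9, 0], [0, -0.9, 0], [0, -0.9, 0], [0, -0.9, 0]], grip=[1, 1, 1, 1, 1, 1, 1, 1, 1, 1])

```text
t: 13.2
tcp_pos: [0.4821, 0.1048, 0.1873]
orientation: [1.752, 2.607, -0.004]
contact_force: [-0.2, -0.1, -0.8]
finger_gap: 0.0855
grip_force: 0.0
```

carry_out(linear=[[0.5, 0, 0], [0.7, 0, 0], [0.7, 0, 0], [0.7, 0, 0], [0.6, 0, 0], [0.4, 0, 0], [0, 0, 0], [0, 0, 0]], rotation=[[0, 0, 0], [0, 0, 0], [0, 0, 0], [0, 0, 0], [0, 0, 0], [0, 0, 0], [0, 0, 0], [0, 0, 0]], grip=[1, 1, 1, 1, 1, 1, 1, 1])

```text
t: 14.0
tcp_pos: [0.4427, 0.2033, 0.1878]
orientation: [-1.755, -2.606, 0.002]
contact_force: [-0.2, 0.8, -0.1]
finger_gap: 0.0857
grip_force: 0.0
```

```bash
python3 -c "
from h import *;st();plan(np.array([.4435,.2033,.074]),frame(22))"
```

```text
{'t': 14.0, 'joint_pos': [-0.704, 0.394, 0.318, 1.907, -0.158, 0.865, 0.08], 'tcp_pos': [0.443, 0.203, 0.188], 'contact_force': [-0.154, 0.795, -0.052], 'finger_gap': 0.086, 'grip_force': 0.0}
at [0.4427 0.2033 0.1878] rot units [-0.01  0.01  0.02] shift units after rot [-0.01  0.02  3.79] (in cur axes [-0.01  0.03  3.79] )
```

carry_out(linear=[[0, 0, 0.7], [0, 0, 0.8], [0, 0, 0.8], [0, 0, 0.8], [0, 0, 0.5], [0, 0, 0.2], [0, 0, 0], [0, 0, 0], [0, 0, 0], [0, 0, 0]], rotation=[[0, 0, 0], [0, 0, 0], [0, 0, 0], [0, 0, 0], [0, 0, 0], [0, 0, 0], [0, 0, 0], [0, 0, 0], [0, 0, 0], [0, 0, 0]], grip=[1, 1, 1, 1, 1, 1, 1, 0.7, 0.4, 0])

```text
t: 15.0
tcp_pos: [0.4438, 0.2041, 0.075]
orientation: [1.755, 2.604, 0.003]
contact_force: [2.7, 1.6, 1.2]
finger_gap: 0.0437
grip_force: 1.4
```

carry_out(linear=[[0, 0, 0], [0, 0, 0], [0, 0, 0], [0, 0, 0], [0, 0, 0]], rotation=[[0, 0, 0], [0, 0, 0], [0, 0, 0], [0, 0, 0], [0, 0, 0]], grip=[0, 0, 0, 0, 0])

```text
t: 15.5
tcp_pos: [0.4442, 0.2043, 0.0754]
orientation: [1.754, 2.604, 0.004]
contact_force: [0.6, -0.1, 5.7]
finger_gap: 0.0427
grip_force: 61.5
```

carry_out(linear=[[0, 0, -0.2], [0, 0, -0.5], [0, 0, -0.7], [0, 0, -0.7], [0, 0, -0.7], [0, 0, -0.5], [0, 0, 0]], rotation=[[0, 0, 0], [0, 0, 0], [0, 0, 0], [0, 0, 0], [0, 0, 0], [0, 0, 0], [0, 0, 0]], grip=[0, 0, 0, 0, 0, 0, 0])

```text
t: 16.2
tcp_pos: [0.4436, 0.2042, 0.1746]
orientation: [1.754, 2.605, 0.004]
contact_force: [0.1, -0.7, -2.8]
finger_gap: 0.042
grip_force: 61.7
```

```bash
python3 -c "
from h import *;st();plan(rail(0,-.003,.174),frame(RY))"
```

```text
{'t': 16.2, 'joint_pos': [-0.701, 0.411, 0.316, 1.925, -0.17, 0.827, 0.091], 'tcp_pos': [0.444, 0.204, 0.175], 'contact_force': [0.134, -0.686, -2.752], 'finger_gap': 0.042, 'grip_force': 61.729}
at [0.4436 0.2042 0.1746] rot units [ 0.04 -0.01  2.26] shift units after rot [-6.33  4.37  0.02] (in cur axes [-7.07  3.04  0.03] )
```

carry_out(linear=[[0, 0, 0], [0, 0, 0], [-0.4, 0.3, 0], [-1, 0.7, 0], [-1, 0.7, 0], [-1, 0.7, 0], [-1, 0.7, 0], [-1, 0.7, 0], [-0.6, 0.4, 0], [-0.33, 0.17, 0]], rotation=[[0, 0, 0.8], [0, 0, 0.8], [0, 0, 0.66], [0, 0, 0], [0, 0, 0], [0, 0, 0], [0, 0, 0], [0, 0, 0], [0, 0, 0], [0, 0, 0]], grip=[0, 0, 0, 0, 0, 0, 0, 0, 0, 0])

```text
t: 17.2
tcp_pos: [0.609, 0.0382, 0.1718]
orientation: [2.008, 2.414, -0.004]
contact_force: [-1.2, -0.1, -3.4]
finger_gap: 0.0421
grip_force: 61.8
```

carry_out(linear=[[0, 0, 0], [0, 0, 0]], rotation=[[0, 0, 0], [0, 0, 0]], grip=[0, 0])

```text
t: 17.4
tcp_pos: [0.6066, 0.0435, 0.1723]
orientation: [-2.0, -2.419, 0.001]
contact_force: [-1.3, -0.3, -3.6]
finger_gap: 0.0422
grip_force: 61.8
```

Run:
```python
from h import *
from station import eyes
st();plan(rail(0,-.003,.0834),frame(RY))
I={}
for n in("top","side"):
    d=eyes.snapshot(n);pickle.dump(d,open(n+"3.pkl","wb"));I[n]=d["image"][:,:,::-1]
a=I["side"][150:290,290:430];b=I["top"][130:270,210:350]
cv2.imwrite("pics/s3.png",np.hstack([cv2.resize(a,(400,400),interpolation=cv2.INTER_CUBIC),cv2.resize(b,(400,400),interpolation=cv2.INTER_CUBIC)]))
```

```text
{'t': 17.4, 'joint_pos': [-0.322, 0.599, 0.358, 1.596, -0.24, 0.993, 0.299], 'tcp_pos': [0.607, 0.044, 0.172], 'contact_force': [-1.321, -0.305, -3.561], 'finger_gap': 0.042, 'grip_force': 61.803}
at [0.6066 0.0435 0.1723] rot units [-0.03 -0.02  0.  ] shift units after rot [-0.06  0.03  2.96] (in cur axes [-0.06  0.04  2.96] )
```

View pics/s3.png

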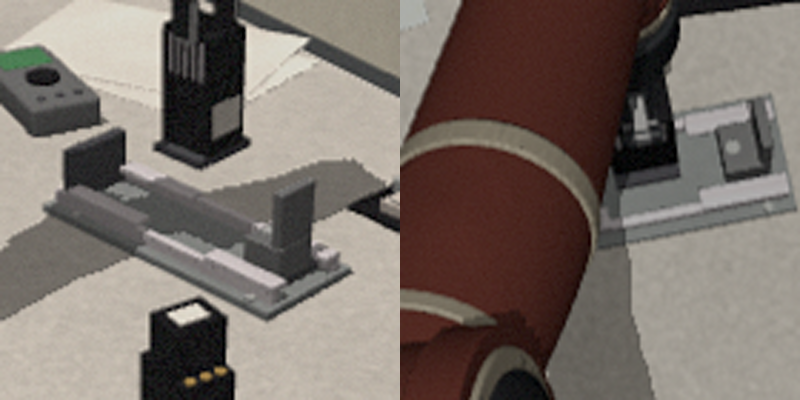

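The module hangs upright at side crop (205,90) over the gap, with the clamp clear of it. Descending.

carry_out(linear=[[0, 0, 0.3], [0, 0, 0.5], [0, 0, 0.5], [0, 0, 0.5], [0, 0, 0.3], [0, 0, 0.1], [0, 0.03, 0], [0, 0, 0]], rotation=[[0, 0, 0], [0, 0, 0], [0, 0, 0], [0, 0, 0], [0, 0, 0], [0, 0, 0], [0, 0, 0], [0, 0, 0]], grip=[0, 0, 0, 0, 0, 0, 0, 0])

```text
t: 18.3
tcp_pos: [0.6095, 0.0428, 0.1078]
orientation: [2.002, 2.419, 0.002]
contact_force: [0.2, 0.3, -4.3]
finger_gap: 0.0423
grip_force: 61.8
```

carry_out(linear=[[0, 0, 0.1], [0, 0, 0.1], [0, 0, 0.1], [0, 0, 0.1], [0, 0, 0.1], [0, 0, 0]], rotation=[[0, 0, 0], [0, 0, 0], [0, 0, 0], [0, 0, 0], [0, 0, 0], [0, 0, 0]], grip=[0, 0, 0, 0, 0, 0])

```text
t: 18.9
tcp_pos: [0.6082, 0.0426, 0.0915]
orientation: [-2.003, -2.419, 0.002]
contact_force: [0.0, -0.4, -3.4]
finger_gap: 0.0421
grip_force: 61.8
```

```bash
python3 -c "
from h import *;st();plan(rail(0,-.003,.0834),frame(RY))"
```

```text
{'t': 18.9, 'joint_pos': [-0.3, 0.693, 0.323, 1.676, -0.281, 0.821, 0.335], 'tcp_pos': [0.608, 0.043, 0.091], 'contact_force': [0.004, -0.403, -3.426], 'finger_gap': 0.042, 'grip_force': 61.783}
at [0.6082 0.0426 0.0915] rot units [-0.02 -0.   -0.01] shift units after rot [-0.02 -0.01  0.27] (in cur axes [-0.02 -0.01  0.27] )
```

carry_out(linear=[[0, 0, 0.1], [0, 0, 0.07], [0, 0, 0.04], [0, 0, 0]], rotation=[[0, 0, 0], [0, 0, 0], [0, 0, 0], [0, 0, 0]], grip=[0, 0, 0, 0])

```text
t: 19.3
tcp_pos: [0.6086, 0.0426, 0.0856]
orientation: [-2.003, -2.42, 0.001]
contact_force: [0.2, 0.1, -4.5]
finger_gap: 0.0422
grip_force: 61.8
```

carry_out(linear=[[0, 0, 0.04], [0, 0, 0]], rotation=[[0, 0, 0], [0, 0, 0]], grip=[0, 0])

```text
t: 19.5
tcp_pos: [0.6087, 0.0427, 0.0846]
orientation: [-2.003, -2.42, 0.0]
contact_force: [0.3, 0.2, -2.7]
finger_gap: 0.0423
grip_force: 61.8
```

```bash
python3 -c "
from h import *;st();plan(rail(0,.103,.0834),frame(RY))"
```

```text
{'t': 19.5, 'joint_pos': [-0.297, 0.701, 0.32, 1.681, -0.285, 0.805, 0.339], 'tcp_pos': [0.609, 0.043, 0.085], 'contact_force': [0.284, 0.156, -2.725], 'finger_gap': 0.042, 'grip_force': 61.83}
at [0.6087 0.0427 0.0846] rot units [-0.   -0.   -0.01] shift units after rot [ 3.52 -0.03  0.04] (in cur axes [ 3.52 -0.03  0.04] )
```

carry_out(linear=[[0.1, 0, 0], [0.2, 0, 0], [0.2, 0, 0], [0.2, 0, 0], [0.2, 0, 0], [0.1, 0, 0], [0, 0, 0]], rotation=[[0, 0, 0], [0, 0, 0], [0, 0, 0], [0, 0, 0], [0, 0, 0], [0, 0, 0], [0, 0, 0]], grip=[0, 0, 0, 0, 0, 0, 0])

```text
t: 20.2
tcp_pos: [0.6029, 0.0732, 0.0845]
orientation: [-2.001, -2.421, -0.0]
contact_force: [0.4, 0.2, -3.1]
finger_gap: 0.0418
grip_force: 61.8
```

carry_out(linear=[[0.2, 0, 0], [0.3, 0, 0], [0.3, 0, 0], [0.3, 0, 0], [0.2, 0, 0], [0.1, 0, 0], [0, 0, 0]], rotation=[[0, 0, 0], [0, 0, 0], [0, 0, 0], [0, 0, 0], [0, 0, 0], [0, 0, 0], [0, 0, 0]], grip=[0, 0, 0, 0, 0, 0, 0])

```text
t: 20.9
tcp_pos: [0.5951, 0.1142, 0.0846]
orientation: [-2.002, -2.421, -0.0]
contact_force: [-0.2, 0.9, -4.4]
finger_gap: 0.0419
grip_force: 61.8
```

```bash
python3 -c "
from h import *;st();plan(rail(0,.103,.0834),frame(RY))"
```

```text
{'t': 20.9, 'joint_pos': [-0.423, 0.697, 0.328, 1.694, -0.293, 0.799, 0.229], 'tcp_pos': [0.595, 0.114, 0.085], 'contact_force': [-0.25, 0.924, -4.377], 'finger_gap': 0.042, 'grip_force': 61.83}
at [0.5951 0.1142 0.0846] rot units [-0.   -0.    0.01] shift units after rot [ 1.09 -0.03  0.04] (in cur axes [ 1.09 -0.03  0.04] )
```

carry_out(linear=[[0.2, 0, 0], [0.3, 0, 0], [0.2, 0, 0], [0.1, 0, 0], [0, 0, 0]], rotation=[[0, 0, 0], [0, 0, 0], [0, 0, 0], [0, 0, 0], [0, 0, 0]], grip=[0, 0, 0, 0, 0])

```text
t: 21.4
tcp_pos: [0.5905, 0.138, 0.0845]
orientation: [-2.001, -2.421, -0.0]
contact_force: [0.9, 0.1, -2.4]
finger_gap: 0.0423
grip_force: 61.8
```

carry_out(linear=[[0.05, 0, 0], [0.05, 0, 0], [0, 0, 0]], rotation=[[0, 0, 0], [0, 0, 0], [0, 0, 0]], grip=[0, 0, 0])

```text
t: 21.7
tcp_pos: [0.5902, 0.1399, 0.0846]
orientation: [-2.003, -2.42, 0.0]
contact_force: [-0.4, 0.6, -2.9]
finger_gap: 0.0421
grip_force: 61.8
```

carry_out(linear=[[0.05, 0, 0], [0.05, 0, 0], [0, 0, 0]], rotation=[[0, 0, 0], [0, 0, 0], [0, 0, 0]], grip=[0, 0, 0])

```text
t: 22.0
tcp_pos: [0.5895, 0.1433, 0.0846]
orientation: [-2.002, -2.42, -0.0]
contact_force: [0.1, 0.1, -3.2]
finger_gap: 0.042
grip_force: 61.8
```

Centre still about 2.5 mm short.

carry_out(linear=[[0.04, 0, 0], [0, 0, 0]], rotation=[[0, 0, 0], [0, 0, 0]], grip=[0, 0])

```text
t: 22.2
tcp_pos: [0.5894, 0.1443, 0.0846]
orientation: [-2.003, -2.42, -0.0]
contact_force: [-0.1, 0.1, -3.6]
finger_gap: 0.0425
grip_force: 61.8
```

carry_out(linear=[[0.04, 0, 0], [0, 0, 0]], rotation=[[0, 0, 0], [0, 0, 0]], grip=[0, 0])

```text
t: 22.4
tcp_pos: [0.5891, 0.1454, 0.0846]
orientation: [-2.003, -2.42, -0.0]
contact_force: [-0.4, 0.0, -4.5]
finger_gap: 0.0419
grip_force: 61.8
```

carry_out(linear=[[0.04, 0, 0], [0, 0, 0]], rotation=[[0, 0, 0], [0, 0, 0]], grip=[0, 0])

```text
t: 22.6
tcp_pos: [0.5891, 0.1459, 0.0847]
orientation: [2.003, 2.419, -0.001]
contact_force: [-0.4, -1.0, -3.8]
finger_gap: 0.0422
grip_force: 61.8
```

carry_out(linear=[[0.04, 0, 0], [0, 0, 0]], rotation=[[0, 0, 0], [0, 0, 0]], grip=[0, 0])

```text
t: 22.8
tcp_pos: [0.589, 0.1463, 0.0848]
orientation: [2.003, 2.419, -0.002]
contact_force: [-0.6, -3.0, -1.6]
finger_gap: 0.0421
grip_force: 61.9
```

carry_out(linear=[[0, 0, 0.04], [0, 0, 0.03], [0.04, 0, 0], [0, 0, 0]], rotation=[[0, 0, 0], [0, 0, 0], [0, 0, 0], [0, 0, 0]], grip=[0, 0, 0, 0])

```text
t: 23.2
tcp_pos: [0.5895, 0.1464, 0.0836]
orientation: [2.003, 2.416, -0.001]
contact_force: [0.2, -5.5, 4.6]
finger_gap: 0.042
grip_force: 62.6
```

carry_out(linear=[[0, 0, 0], [0, 0, 0], [0, 0, 0], [0, 0, 0], [0, 0, 0], [0, 0, -0.3], [0, 0, -0.8], [0, 0, -1], [0, 0, -1], [0, 0, -1]], rotation=[[0, 0, 0], [0, 0, 0], [0, 0, 0], [0, 0, 0], [0, 0, 0], [0, 0, 0], [0, 0, 0], [0, 0, 0], [0, 0, 0], [0, 0, 0]], grip=[0.5, 0.8, 1, 1, 1, 1, 1, 1, 1, 1])

```text
t: 24.2
tcp_pos: [0.5885, 0.1489, 0.2074]
orientation: [2.003, 2.42, 0.001]
contact_force: [-0.0, 0.4, 0.2]
finger_gap: 0.0855
grip_force: 0.0
```

Run:
```python
from h import *
np.set_printoptions(precision=4,suppress=True)
T,S=load("top0"),load("side0");st()
# terminal: white label on top face, both views
for n,d,w in(("top",T,(370,235,420,285)),("side",S,(335,250,380,320))):
    I=d["image"].astype(int);x0,y0,x1,y1=w;J=I[y0:y1,x0:x1]
    m=((J.min(2)>115)&(J.max(2)-J.min(2)<40)).astype(np.uint8)
    k,l,s,c=cv2.connectedComponentsWithStats(m)
    print(n,[(s[i].tolist(),(c[i]+[x0,y0]).round(2).tolist()) for i in range(1,k) if s[i,4]>10])
    b=((J[...,0]-J[...,2]>40)&(J[...,0]>90)).astype(np.uint8)
    k,l,s,c=cv2.connectedComponentsWithStats(b,connectivity=4);print(" brass",[(s[i,4],(c[i]+[x0,y0]).round(1).tolist()) for i in range(1,k) if s[i,4]>1])
a=cv2.imread("pics/top0.png")[232:292,362:422];b=cv2.imread("pics/side0.png")[250:320,320:390]
cv2.imwrite("pics/term.png",np.hstack([cv2.resize(a,(400,400),interpolation=cv2.INTER_CUBIC),cv2.resize(b,(400,400),interpolation=cv2.INTER_CUBIC)]))
```

```text
{'t': 24.2, 'joint_pos': [-0.518, 0.564, 0.388, 1.557, -0.233, 1.066, 0.117], 'tcp_pos': [0.589, 0.149, 0.207], 'contact_force': [-0.017, 0.406, 0.212], 'finger_gap': 0.085, 'grip_force': 0.0}
top [([0, 0, 50, 50, 1378], [396.2, 260.93]), ([24, 16, 7, 11, 77], [397.0, 256.0])]
 brass [(np.int32(10), [384.2, 252.5]), (np.int32(3), [405.0, 253.0]), (np.int32(9), [384.0, 258.0]), (np.int32(2), [405.0, 258.5]), (np.int32(9), [384.1, 263.7]), (np.int32(3), [405.0, 264.0])]
side [([0, 0, 45, 50, 750], [357.03, 268.84]), ([31, 0, 14, 7, 32], [373.22, 252.19]), ([14, 6, 14, 8, 66], [355.52, 259.67]), ([0, 53, 45, 17, 444], [358.09, 313.83])]
 brass [(np.int32(8), [366.5, 279.5]), (np.int32(10), [361.5, 281.2]), (np.int32(10), [356.2, 283.0])]
```

View pics/term.png

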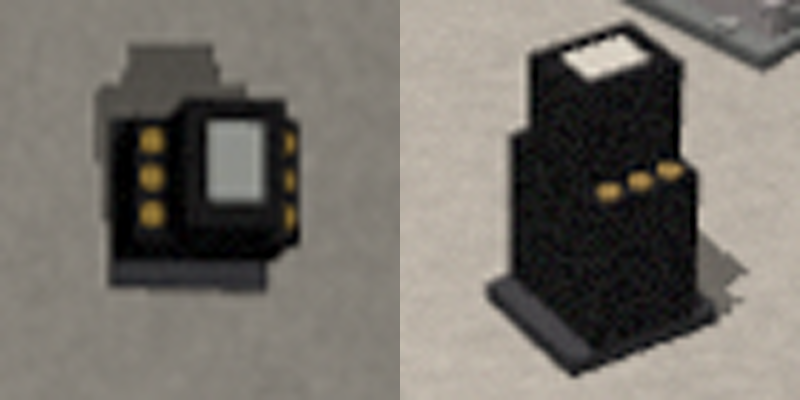

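The terminal module stands upright: white label at top px (397,256), screw rows at px u=384 and 405, own x roughly along world x.

Run:
```python
from h import *
np.set_printoptions(precision=4,suppress=True)
T,S=load("top0"),load("side0")
print("label",*tri(T,(397,256),S,(355.5,259.7)))
print("screws",*[tri(T,(384.2+d,v),S,q)[0] for d,v,q in((0,252.5,(366.5,279.5)),(0,263.7,(356.2,283)))])
print("screws R",*[tri(T,(405.,v),S,q)[0] for v,q in((253,(366.5,279.5)),(264,(356.2,283)))])
L=[onz(T,p,.071) for p in((384.2,252.5),(384,258),(384.1,263.7),(405.3,253),(405.3,258.5),(405.3,264))];print(np.array(L),np.mean(L,0))
c2=lambda c:(362+(c[0]+.5)*.15-.5,232+(c[1]+.5)*.15-.5)
tc=[onz(T,c2(c),.11) for c in((184,102),(286,102),(186,228))];print(np.array(tc))
f=[onz(T,c2(c),.008) for c in((109,288),(267,291))];print(np.array(f),np.degrees(np.arctan2(*(f[0]-f[1])[:2])))
a=L[0]-L[2];print(np.degrees(np.arctan2(a[1],a[0])))
p=np.array([.47,-.157,.2]);plan(p,frame(0))
```

```text
label [ 0.4214 -0.1866  0.1116] [0.0005]
screws [ 0.4493 -0.1729  0.0437] [ 0.4225 -0.1719  0.0443]
screws R [ 0.4329 -0.2115  0.0735] [ 0.4074 -0.2104  0.0738]
[[ 0.4365 -0.1641  0.071 ]
 [ 0.4235 -0.1631  0.071 ]
 [ 0.4101 -0.1628  0.071 ]
 [ 0.4346 -0.2134  0.071 ]
 [ 0.4216 -0.2128  0.071 ]
 [ 0.4086 -0.2122  0.071 ]] [ 0.4225 -0.1881  0.071 ]
[[ 0.443  -0.1703  0.11  ]
 [ 0.4425 -0.2048  0.11  ]
 [ 0.4001 -0.1691  0.11  ]]
[[ 0.3912 -0.1553  0.008 ]
 [ 0.3892 -0.2136  0.008 ]] 1.9836534393623095
-2.839973133069581
at [0.5885 0.1489 0.2074] rot units [ 0.01 -0.    2.15] shift units after rot [-10.2   -3.95   0.25] (in cur axes [-9.28 -5.79  0.24] )
```

carry_out(linear=[[0, 0, 0], [-0.3, 0, 0], [-0.6, 0, 0], [-1, -0.4, 0], [-1, -0.4, 0], [-1, -0.4, 0], [-1, -0.4, 0], [-1, -0.4, 0], [-1, -0.4, 0], [-1, -0.4, 0]], rotation=[[0, 0, 0.9], [0, 0, 0.9], [0, 0, 0.8], [0, 0, 0], [0, 0, 0], [0, 0, 0], [0, 0, 0], [0, 0, 0], [0, 0, 0], [0, 0, 0]], grip=[1, 1, 1, 1, 1, 1, 1, 1, 1, 1])

```text
t: 25.2
tcp_pos: [0.4968, -0.0873, 0.2059]
orientation: [2.267, 2.174, -0.0]
contact_force: [0.4, 0.5, 0.0]
finger_gap: 0.0855
grip_force: 0.0
```

```bash
python3 -c "
from h import *;st();plan(np.array([.4218,-.187,.18]),frame(-2.3))"
```

```text
{'t': 25.2, 'joint_pos': [-0.207, 0.416, 0.484, 1.842, -0.234, 0.94, 0.339], 'tcp_pos': [0.497, -0.087, 0.206], 'contact_force': [0.437, 0.528, 0.0], 'finger_gap': 0.085, 'grip_force': 0.0}
at [ 0.4968 -0.0873  0.2059] rot units [ 0.    0.01 -0.02] shift units after rot [-3.42 -2.37  0.86] (in cur axes [-3.42 -2.36  0.86] )
```

carry_out(linear=[[-0.7, -0.5, 0], [-0.7, -0.5, 0.2], [-0.7, -0.5, 0.2], [-0.5, -0.4, 0.2], [-0.3, -0.2, 0.2], [0, 0, 0], [0, 0, 0]], rotation=[[0, 0, 0], [0, 0, 0], [0, 0, 0], [0, 0, 0], [0, 0, 0], [0, 0, 0], [0, 0, 0]], grip=[1, 1, 1, 1, 1, 1, 1])

```text
t: 25.9
tcp_pos: [0.4322, -0.169, 0.1816]
orientation: [2.264, 2.178, 0.001]
contact_force: [1.2, 0.3, 1.2]
finger_gap: 0.0857
grip_force: 0.0
```

```bash
python3 -c "
from h import *;st();plan(np.array([.4218,-.187,.069]),frame(-2.3))"
```

```text
{'t': 25.9, 'joint_pos': [-0.029, 0.386, 0.49, 1.978, -0.242, 0.834, 0.555], 'tcp_pos': [0.432, -0.169, 0.182], 'contact_force': [1.167, 0.251, 1.198], 'finger_gap': 0.086, 'grip_force': 0.0}
at [ 0.4322 -0.169   0.1816] rot units [ 0.01 -0.    0.01] shift units after rot [-0.61 -0.32  3.75] (in cur axes [-0.62 -0.32  3.75] )
```

carry_out(linear=[[-0.3, -0.16, 0], [-0.31, -0.16, 0.3], [0, 0, 0.6], [0, 0, 0.8], [0, 0, 0.8], [0, 0, 0.7], [0, 0, 0.4], [0, 0, 0.15], [0, 0, 0], [0, 0, 0]], rotation=[[0, 0, 0], [0, 0, 0], [0, 0, 0], [0, 0, 0], [0, 0, 0], [0, 0, 0], [0, 0, 0], [0, 0, 0], [0, 0, 0], [0, 0, 0]], grip=[1, 1, 1, 1, 1, 1, 1, 1, 1, 0.7])

```text
t: 26.9
tcp_pos: [0.422, -0.1875, 0.0696]
orientation: [2.263, 2.177, 0.001]
contact_force: [-0.1, -0.7, 0.2]
finger_gap: 0.073
grip_force: 0.0
```

carry_out(linear=[[0, 0, 0], [0, 0, 0], [0, 0, 0], [0, 0, 0], [0, 0, 0], [0, 0, 0]], rotation=[[0, 0, 0], [0, 0, 0], [0, 0, 0], [0, 0, 0], [0, 0, 0], [0, 0, 0]], grip=[0.4, 0, 0, 0, 0, 0])

```text
t: 27.5
tcp_pos: [0.4225, -0.1876, 0.0701]
orientation: [2.262, 2.176, 0.002]
contact_force: [0.1, 0.4, 5.6]
finger_gap: 0.0424
grip_force: 60.9
```

carry_out(linear=[[0, 0, -0.2], [0, 0, -0.5], [0, 0, -0.7], [0, 0, -0.7], [0, 0, -0.7], [0, 0, -0.5], [0, 0, 0]], rotation=[[0, 0, 0], [0, 0, 0], [0, 0, 0], [0, 0, 0], [0, 0, 0], [0, 0, 0], [0, 0, 0]], grip=[0, 0, 0, 0, 0, 0, 0])

```text
t: 28.2
tcp_pos: [0.422, -0.1876, 0.1695]
orientation: [2.262, 2.176, 0.002]
contact_force: [0.7, -0.8, -3.3]
finger_gap: 0.0425
grip_force: 62.0
```

```bash
python3 -c "
from h import *;st();plan(rail(.001,0,.17),frame(RY))"
```

```text
{'t': 28.2, 'joint_pos': [0.017, 0.4, 0.491, 2.002, -0.26, 0.797, 0.619], 'tcp_pos': [0.422, -0.188, 0.17], 'contact_force': [0.655, -0.814, -3.281], 'finger_gap': 0.042, 'grip_force': 62.038}
at [ 0.422  -0.1876  0.1695] rot units [ 0.04  0.02 -2.6 ] shift units after rot [ 6.46  7.56 -0.02] (in cur axes [ 8.    5.91 -0.  ] )
```

carry_out(linear=[[0, 0, -0.3], [0, 0, -0.4], [0.3, 0.4, 0], [0.8, 0.9, 0], [0.8, 0.95, 0], [0.8, 0.95, 0], [0.8, 0.95, 0], [0.8, 0.95, 0], [0.8, 0.95, 0], [0.5, 0.6, 0]], rotation=[[0, 0, -0.9], [0, 0, -0.9], [0, 0, -0.8], [0, 0, 0], [0, 0, 0], [0, 0, 0], [0, 0, 0], [0, 0, 0], [0, 0, 0], [0, 0, 0]], grip=[0, 0, 0, 0, 0, 0, 0, 0, 0, 0])

```text
t: 29.2
tcp_pos: [0.5869, 0.0185, 0.1868]
orientation: [-1.996, -2.421, 0.001]
contact_force: [0.8, -0.5, -4.0]
finger_gap: 0.0423
grip_force: 62.1
```

carry_out(linear=[[0.3, 0.4, 0], [0.2, 0.2, 0], [0, 0, 0], [0, 0, 0]], rotation=[[0, 0, 0], [0, 0, 0], [0, 0, 0], [0, 0, 0]], grip=[0, 0, 0, 0])

```text
t: 29.6
tcp_pos: [0.6003, 0.0313, 0.1882]
orientation: [-2.004, -2.418, 0.004]
contact_force: [-0.4, -0.6, -4.4]
finger_gap: 0.0419
grip_force: 62.1
```

```bash
python3 -c "
from h import *;st();plan(rail(.001,0,.0781),frame(RY))"
```

```text
{'t': 29.6, 'joint_pos': [-0.33, 0.576, 0.396, 1.597, -0.248, 1.021, 0.326], 'tcp_pos': [0.6, 0.031, 0.188], 'contact_force': [-0.385, -0.599, -4.372], 'finger_gap': 0.042, 'grip_force': 62.067}
at [0.6003 0.0313 0.1882] rot units [-0.03  0.01 -0.02] shift units after rot [0.41 0.35 3.67] (in cur axes [0.41 0.36 3.67] )
```

carry_out(linear=[[0.21, 0.18, 0], [0.2, 0.17, 0], [0, 0, 0.4], [0, 0, 0.6], [0, 0, 0.6], [0, 0, 0.6], [0, 0, 0.4], [0, 0, 0.2], [0, 0, 0.1], [0, 0, 0]], rotation=[[0, 0, 0], [0, 0, 0], [0, 0, 0], [0, 0, 0], [0, 0, 0], [0, 0, 0], [0, 0, 0], [0, 0, 0], [0, 0, 0], [0, 0, 0]], grip=[0, 0, 0, 0, 0, 0, 0, 0, 0, 0])

```text
t: 30.6
tcp_pos: [0.6098, 0.0465, 0.1021]
orientation: [2.003, 2.42, 0.0]
contact_force: [-0.2, -0.8, -3.6]
finger_gap: 0.0419
grip_force: 62.0
```

```bash
python3 -c "
from h import *;st();plan(rail(.001,0,.0781),frame(RY))"
```

```text
{'t': 30.6, 'joint_pos': [-0.324, 0.685, 0.356, 1.663, -0.298, 0.847, 0.344], 'tcp_pos': [0.61, 0.046, 0.102], 'contact_force': [-0.214, -0.822, -3.569], 'finger_gap': 0.042, 'grip_force': 62.043}
at [0.6098 0.0465 0.1021] rot units [ 0.    0.   -0.01] shift units after rot [-0.03 -0.05  0.8 ] (in cur axes [-0.03 -0.05  0.8 ] )
```

carry_out(linear=[[0, -0.03, 0.1], [0, -0.02, 0.1], [0, 0, 0.1], [0, 0, 0.1], [0, 0, 0.1], [0, 0, 0.1], [0, 0, 0.1], [0, 0, 0.04], [0, 0, 0]], rotation=[[0, 0, 0], [0, 0, 0], [0, 0, 0], [0, 0, 0], [0, 0, 0], [0, 0, 0], [0, 0, 0], [0, 0, 0], [0, 0, 0]], grip=[0, 0, 0, 0, 0, 0, 0, 0, 0])

```text
t: 31.5
tcp_pos: [0.6079, 0.0463, 0.0795]
orientation: [-2.003, -2.42, 0.001]
contact_force: [-0.2, -0.2, -3.8]
finger_gap: 0.0421
grip_force: 62.1
```

```bash
python3 -c "
from h import *;st();plan(rail(.001,.047,.0781),frame(RY))"
```

```text
{'t': 31.5, 'joint_pos': [-0.317, 0.711, 0.343, 1.687, -0.311, 0.799, 0.356], 'tcp_pos': [0.608, 0.046, 0.08], 'contact_force': [-0.166, -0.232, -3.767], 'finger_gap': 0.042, 'grip_force': 62.053}
at [0.6079 0.0463 0.0795] rot units [-0.01 -0.   -0.01] shift units after rot [1.53 0.01 0.05] (in cur axes [1.53 0.01 0.05] )
```

carry_out(linear=[[0.1, 0, 0], [0.2, 0, 0], [0.2, 0, 0], [0.2, 0, 0], [0.2, 0, 0], [0.2, 0, 0], [0.1, 0, 0], [0.05, 0, 0], [0, 0, 0]], rotation=[[0, 0, 0], [0, 0, 0], [0, 0, 0], [0, 0, 0], [0, 0, 0], [0, 0, 0], [0, 0, 0], [0, 0, 0], [0, 0, 0]], grip=[0, 0, 0, 0, 0, 0, 0, 0, 0])

```text
t: 32.4
tcp_pos: [0.601, 0.0832, 0.0798]
orientation: [2.003, 2.42, -0.0]
contact_force: [-0.8, 0.5, -4.0]
finger_gap: 0.042
grip_force: 62.1
```

carry_out(linear=[[0.05, 0, 0], [0.05, 0, 0], [0, 0, 0]], rotation=[[0, 0, 0], [0, 0, 0], [0, 0, 0]], grip=[0, 0, 0])

```text
t: 32.7
tcp_pos: [0.6005, 0.0862, 0.0798]
orientation: [-2.003, -2.42, -0.0]
contact_force: [-0.3, 0.0, -4.1]
finger_gap: 0.0425
grip_force: 62.1
```

carry_out(linear=[[0.05, 0, 0], [0.04, 0, 0], [0, 0, 0]], rotation=[[0, 0, 0], [0, 0, 0], [0, 0, 0]], grip=[0, 0, 0])

```text
t: 33.0
tcp_pos: [0.6, 0.0891, 0.0798]
orientation: [-2.003, -2.42, -0.0]
contact_force: [1.3, 0.4, -3.7]
finger_gap: 0.0423
grip_force: 62.1
```

carry_out(linear=[[0.05, 0, 0], [0, 0, 0]], rotation=[[0, 0, 0], [0, 0, 0]], grip=[0, 0])

```text
t: 33.2
tcp_pos: [0.5998, 0.0898, 0.0798]
orientation: [2.003, 2.42, -0.001]
contact_force: [-0.4, -0.4, -3.7]
finger_gap: 0.0423
grip_force: 62.0
```

carry_out(linear=[[0.04, 0, 0], [0, 0, 0]], rotation=[[0, 0, 0], [0, 0, 0]], grip=[0, 0])

```text
t: 33.4
tcp_pos: [0.5998, 0.0904, 0.0801]
orientation: [2.003, 2.418, -0.001]
contact_force: [0.6, -1.1, -1.7]
finger_gap: 0.0419
grip_force: 62.2
```

carry_out(linear=[[0.04, 0, 0], [0, 0, 0]], rotation=[[0, 0, 0], [0, 0, 0]], grip=[0, 0])

```text
t: 33.6
tcp_pos: [0.5998, 0.0911, 0.0802]
orientation: [2.003, 2.418, -0.001]
contact_force: [0.3, -3.8, -1.5]
finger_gap: 0.042
grip_force: 62.3
```

Contact with the power module. I'll lower to the floor, push slightly and release.

carry_out(linear=[[0, 0, 0.04], [0, 0, 0.04], [0.04, 0, 0], [0.03, 0, 0], [0, 0, 0]], rotation=[[0, 0, 0], [0, 0, 0], [0, 0, 0], [0, 0, 0], [0, 0, 0]], grip=[0, 0, 0, 0, 0])

```text
t: 34.1
tcp_pos: [0.6001, 0.0912, 0.0785]
orientation: [2.002, 2.415, -0.002]
contact_force: [1.0, -7.9, 3.1]
finger_gap: 0.0425
grip_force: 62.8
```

carry_out(linear=[[0, 0, 0], [0, 0, 0], [0, 0, 0], [0, 0, 0], [0, 0, 0], [0, 0, -0.3], [0, 0, -0.8], [0, 0, -1], [0, 0, -1], [0, 0, -1]], rotation=[[0, 0, 0], [0, 0, 0], [0, 0, 0], [0, 0, 0], [0, 0, 0], [0, 0, 0], [0, 0, 0], [0, 0, 0], [0, 0, 0], [0, 0, 0]], grip=[0.5, 0.8, 1, 1, 1, 1, 1, 1, 1, 1])

```text
t: 35.1
tcp_pos: [0.5988, 0.0948, 0.2023]
orientation: [2.003, 2.42, 0.001]
contact_force: [0.4, 0.6, -0.0]
finger_gap: 0.0854
grip_force: 0.0
```

```bash
python3 -c "
from h import *;st();plan(rail(0,-.15,.2),frame(RY))"
```

```text
{'t': 35.1, 'joint_pos': [-0.439, 0.57, 0.408, 1.567, -0.249, 1.056, 0.223], 'tcp_pos': [0.599, 0.095, 0.202], 'contact_force': [0.394, 0.558, -0.046], 'finger_gap': 0.085, 'grip_force': 0.0}
at [0.5988 0.0948 0.2023] rot units [ 0.01 -0.   -0.01] shift units after rot [-6.68 -0.03  0.08] (in cur axes [-6.68 -0.03  0.08] )
```

carry_out(linear=[[-0.4, 0, 0], [-0.8, 0, 0], [-0.9, 0, 0], [-0.9, 0, 0], [-0.9, 0, 0], [-0.9, 0, 0], [-0.8, 0, 0], [-0.7, 0, 0], [-0.4, 0, 0], [0, 0, 0]], rotation=[[0, 0, 0], [0, 0, 0], [0, 0, 0], [0, 0, 0], [0, 0, 0], [0, 0, 0], [0, 0, 0], [0, 0, 0], [0, 0, 0], [0, 0, 0]], grip=[0.5, 0, 0, 0, 0, 0, 0, 0, 0, 0])

```text
t: 36.1
tcp_pos: [0.6359, -0.1056, 0.2002]
orientation: [2.008, 2.416, -0.003]
contact_force: [0.4, -0.4, 0.5]
finger_gap: 0.0003
grip_force: 0.0
```

Run:
```python
from h import *
from station import eyes
st();plan(rail(0,-.15,.066),frame(RY))
I={}
for n in("top","side"):
    d=eyes.snapshot(n);pickle.dump(d,open(n+"4.pkl","wb"));I[n]=d["image"][:,:,::-1]
a=I["side"][150:290,290:430];b=I["top"][130:270,220:360]
cv2.imwrite("pics/s4.png",np.hstack([cv2.resize(a,(400,400),interpolation=cv2.INTER_CUBIC),cv2.resize(b,(400,400),interpolation=cv2.INTER_CUBIC)]))
```

```text
{'t': 36.1, 'joint_pos': [-0.097, 0.634, 0.403, 1.451, -0.261, 1.11, 0.536], 'tcp_pos': [0.636, -0.106, 0.2], 'contact_force': [0.373, -0.358, 0.473], 'finger_gap': 0.0, 'grip_force': 0.0}
at [ 0.6359 -0.1056  0.2002] rot units [-0.01  0.02 -0.05] shift units after rot [0.11 0.01 4.47] (in cur axes [0.12 0.01 4.47] )
```

View pics/s4.png

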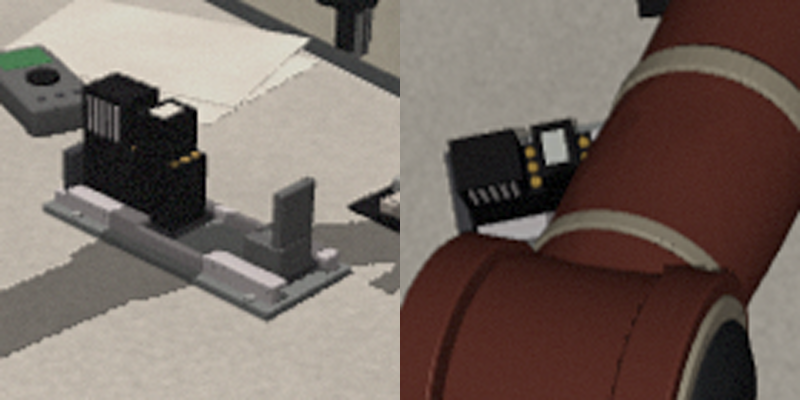

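Both modules stand in the row against the stop (side crop (145,150)), and the clamp at (280,235) has free space behind it. I'll descend behind the tab.

carry_out(linear=[[0, 0, 0.3], [0, 0, 0.6], [0, 0, 0.7], [0, 0, 0.7], [0, 0, 0.7], [0, 0, 0.6], [0, 0, 0.5], [0, 0, 0.3], [0, 0, 0.05], [0, 0, 0]], rotation=[[0, 0, 0], [0, 0, 0], [0, 0, 0], [0, 0, 0], [0, 0, 0], [0, 0, 0], [0, 0, 0], [0, 0, 0], [0, 0, 0], [0, 0, 0]], grip=[0, 0, 0, 0, 0, 0, 0, 0, 0, 0])

```text
t: 37.2
tcp_pos: [0.6368, -0.1027, 0.0671]
orientation: [2.002, 2.42, 0.0]
contact_force: [0.4, -0.7, 0.5]
finger_gap: -0.0001
grip_force: 0.0
```

carry_out(linear=[[0.2, 0, 0], [0.2, 0, 0], [0.2, 0, 0], [0.2, 0, 0], [0.2, 0, 0], [0.2, 0, 0], [0.2, 0, 0], [0.2, 0, 0], [0, 0, 0]], rotation=[[0, 0, 0], [0, 0, 0], [0, 0, 0], [0, 0, 0], [0, 0, 0], [0, 0, 0], [0, 0, 0], [0, 0, 0], [0, 0, 0]], grip=[0, 0, 0, 0, 0, 0, 0, 0, 0])

```text
t: 38.1
tcp_pos: [0.6277, -0.0558, 0.0673]
orientation: [2.002, 2.42, -0.0]
contact_force: [0.2, -3.7, 2.2]
finger_gap: 0.0
grip_force: 1.8
```

```bash
python3 -c "
from h import *;st();plan(rail(0,-.033,.066),frame(RY))"
```

```text
{'t': 38.1, 'joint_pos': [-0.151, 0.754, 0.352, 1.635, -0.331, 0.811, 0.531], 'tcp_pos': [0.628, -0.056, 0.067], 'contact_force': [0.238, -3.72, 2.156], 'finger_gap': 0.0, 'grip_force': 1.764}
at [ 0.6277 -0.0558  0.0673] rot units [ 0.01  0.01 -0.  ] shift units after rot [ 2.33 -0.03  0.04] (in cur axes [ 2.33 -0.04  0.04] )
```

carry_out(linear=[[0.2, 0, 0], [0.25, 0, 0], [0.25, 0, 0], [0.25, 0, 0], [0.25, 0, 0], [0.25, 0, 0], [0.2, 0, 0], [0.1, 0, 0], [0.05, 0, 0], [0, 0, 0]], rotation=[[0, 0, 0], [0, 0, 0], [0, 0, 0], [0, 0, 0], [0, 0, 0], [0, 0, 0], [0, 0, 0], [0, 0, 0], [0, 0, 0], [0, 0, 0]], grip=[0, 0, 0, 0, 0, 0, 0, 0, 0, 0])

```text
t: 39.1
tcp_pos: [0.6175, -0.0019, 0.0671]
orientation: [-2.003, -2.42, -0.001]
contact_force: [-0.0, -2.1, 5.4]
finger_gap: -0.0
grip_force: 2.7
```

carry_out(linear=[[0.06, 0, 0], [0.06, 0, 0], [0.06, 0, 0], [0, 0, 0]], rotation=[[0, 0, 0], [0, 0, 0], [0, 0, 0], [0, 0, 0]], grip=[0, 0, 0, 0])

```text
t: 39.5
tcp_pos: [0.6166, 0.0028, 0.0671]
orientation: [2.003, 2.42, 0.001]
contact_force: [0.7, -3.9, 5.9]
finger_gap: -0.0001
grip_force: 3.1
```

carry_out(linear=[[0.05, 0, 0], [0.05, 0, 0], [0, 0, 0]], rotation=[[0, 0, 0], [0, 0, 0], [0, 0, 0]], grip=[0, 0, 0])

```text
t: 39.8
tcp_pos: [0.6161, 0.0057, 0.0671]
orientation: [2.003, 2.42, 0.001]
contact_force: [-0.1, -4.1, 5.5]
finger_gap: -0.0003
grip_force: 3.1
```

carry_out(linear=[[0.05, 0, 0], [0, 0, 0]], rotation=[[0, 0, 0], [0, 0, 0]], grip=[0, 0])

```text
t: 40.0
tcp_pos: [0.6158, 0.0071, 0.0671]
orientation: [2.003, 2.42, 0.001]
contact_force: [0.7, -4.1, 5.1]
finger_gap: -0.0001
grip_force: 3.2
```

carry_out(linear=[[0.05, 0, 0], [0.05, 0, 0], [0, 0, 0]], rotation=[[0, 0, 0], [0, 0, 0], [0, 0, 0]], grip=[0, 0, 0])

```text
t: 40.3
tcp_pos: [0.6152, 0.0101, 0.0671]
orientation: [2.003, 2.42, 0.001]
contact_force: [0.2, -3.4, 5.4]
finger_gap: -0.0
grip_force: 3.1
```

carry_out(linear=[[0.05, 0, 0], [0, 0, 0]], rotation=[[0, 0, 0], [0, 0, 0]], grip=[0, 0])

```text
t: 40.5
tcp_pos: [0.615, 0.0115, 0.0671]
orientation: [2.003, 2.42, 0.001]
contact_force: [2.0, -4.1, 4.7]
finger_gap: -0.0002
grip_force: 3.2
```

carry_out(linear=[[0.05, 0, 0], [0, 0, 0]], rotation=[[0, 0, 0], [0, 0, 0]], grip=[0, 0])

```text
t: 40.7
tcp_pos: [0.6147, 0.013, 0.0671]
orientation: [2.003, 2.42, 0.001]
contact_force: [0.8, -4.4, 6.1]
finger_gap: -0.0001
grip_force: 3.2
```

carry_out(linear=[[0.05, 0, 0], [0, 0, 0]], rotation=[[0, 0, 0], [0, 0, 0]], grip=[0, 0])

```text
t: 40.9
tcp_pos: [0.6144, 0.0144, 0.0671]
orientation: [2.003, 2.42, 0.001]
contact_force: [0.7, -2.8, 6.0]
finger_gap: -0.0003
grip_force: 3.2
```

carry_out(linear=[[0.05, 0, 0], [0, 0, 0]], rotation=[[0, 0, 0], [0, 0, 0]], grip=[0, 0])

```text
t: 41.1
tcp_pos: [0.6143, 0.015, 0.0671]
orientation: [2.003, 2.418, -0.0]
contact_force: [1.9, -3.9, 5.7]
finger_gap: 0.0001
grip_force: 3.5
```

carry_out(linear=[[0.05, 0, 0], [0, 0, 0]], rotation=[[0, 0, 0], [0, 0, 0]], grip=[0, 0])

```text
t: 41.3
tcp_pos: [0.6142, 0.0153, 0.0672]
orientation: [2.003, 2.417, -0.002]
contact_force: [1.7, -5.0, 3.9]
finger_gap: -0.0003
grip_force: 3.8
```

carry_out(linear=[[0.05, 0, 0], [0, 0, 0]], rotation=[[0, 0, 0], [0, 0, 0]], grip=[0, 0])

```text
t: 41.5
tcp_pos: [0.6141, 0.0159, 0.0672]
orientation: [2.003, 2.415, -0.003]
contact_force: [1.1, -7.1, 4.8]
finger_gap: 0.0001
grip_force: 4.1
```

carry_out(linear=[[0.05, 0, 0], [0, 0, 0]], rotation=[[0, 0, 0], [0, 0, 0]], grip=[0, 0])

```text
t: 41.7
tcp_pos: [0.6141, 0.0159, 0.0672]
orientation: [2.003, 2.413, -0.004]
contact_force: [1.9, -9.1, 4.5]
finger_gap: 0.0003
grip_force: 4.5
```

carry_out(linear=[[0.1, 0, 0], [0.1, 0, 0], [0, 0, 0]], rotation=[[0, 0, 0], [0, 0, 0], [0, 0, 0]], grip=[0, 0, 0])

```text
t: 42.0
tcp_pos: [0.6141, 0.0161, 0.0676]
orientation: [2.002, 2.404, -0.01]
contact_force: [3.6, -15.3, 2.0]
finger_gap: -0.0002
grip_force: 6.2
```

carry_out(linear=[[0.1, 0, 0], [0.1, 0, 0], [0, 0, 0]], rotation=[[0, 0, 0], [0, 0, 0], [0, 0, 0]], grip=[0, 0, 0])

```text
t: 42.3
tcp_pos: [0.6126, 0.0267, 0.0686]
orientation: [2.004, 2.41, -0.003]
contact_force: [0.9, -8.1, 10.4]
finger_gap: 0.0002
grip_force: 5.1
```

The TCP jumped 10 mm, so I'll look before going on.

Run:
```python
from h import *
from station import eyes
st();plan(rail(0,-.033,.066),frame(RY))
I={}
for n in("top","side"):
    d=eyes.snapshot(n);pickle.dump(d,open(n+"5.pkl","wb"));I[n]=d["image"][:,:,::-1]
a=I["side"][170:270,300:400]
cv2.imwrite("pics/s5.png",cv2.resize(a,(600,600),interpolation=cv2.INTER_CUBIC))
```

```text
{'t': 42.3, 'joint_pos': [-0.302, 0.732, 0.368, 1.689, -0.341, 0.78, 0.407], 'tcp_pos': [0.613, 0.027, 0.069], 'contact_force': [0.886, -8.102, 10.413], 'finger_gap': 0.0, 'grip_force': 5.147}
at [0.6126 0.0267 0.0686] rot units [ 0.04  0.08 -0.05] shift units after rot [-0.47 -0.06  0.09] (in cur axes [-0.47 -0.05  0.09] )
```

View pics/s5.png

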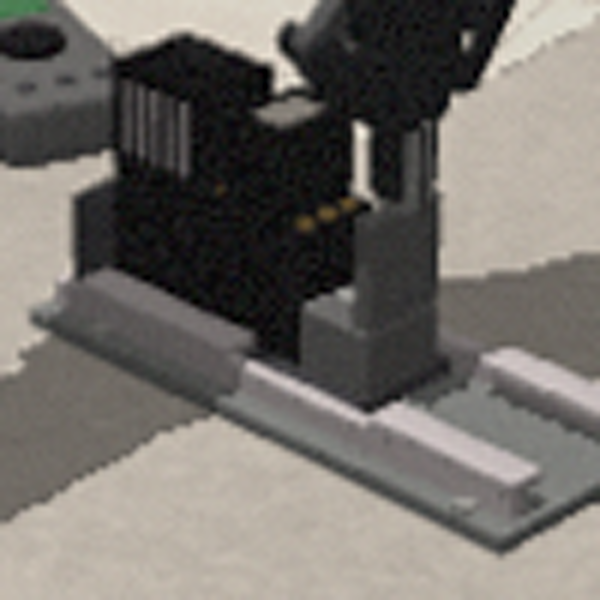

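Run:
```python
from h import *
np.set_printoptions(precision=0,suppress=True)
S=load("side5");f=lambda X:(proj(S,X)-[300,170])*6
print("cam",(-S["R"].T@S["t"]).round(2))
for y in(-.022,-.012,.018):
    for x in(-.022,.022): print(y,x,*[f(rail(x,y,z)) for z in(.025,.046,.098)])
print("tcp",f(np.array([.6126,.0267,.0686])),f(np.array([.6126,.0267,.098])))
print("module edges top terminal",[f(rail(x,y,.118)) for x in(-.022,.022) for y in(.03,.064)],"power",[f(rail(x,y,.123)) for x in(-.022,.022) for y in(.076,.13)],"foot",[f(rail(x,.018,z)) for x in(-.022,-.032) for z in(.016,.078)])
```

```text
cam [-0. -1.  1.]
-0.022 -0.022 [369. 383.] [370. 338.] [373. 224.]
-0.022 0.022 [440. 347.] [442. 302.] [446. 190.]
-0.012 -0.022 [351. 374.] [352. 330.] [355. 216.]
-0.012 0.022 [422. 339.] [424. 295.] [427. 183.]
0.018 -0.022 [299. 350.] [300. 306.] [301. 193.]
0.018 0.022 [370. 315.] [371. 272.] [374. 161.]
tcp [405. 268.] [407. 203.]
module edges top terminal [array([280., 140.]), array([221., 116.]), array([354., 108.]), array([295.,  85.])] power [array([201.,  96.]), array([112.,  60.]), array([275.,  66.]), array([185.,  30.])] foot [array([299., 369.]), array([300., 237.]), array([282., 377.]), array([284., 245.])]
```

The clamp and modules project onto their home positions, but the fingertips seem to have slipped past the tab. I'll raise straight up, gently, and look again.

carry_out(linear=[[-0.2, 0, -0.1], [-0.1, 0, -0.2], [0, 0, -0.3]], rotation=[[0, 0, 0], [0, 0, 0], [0, 0, 0]], grip=[0, 0, 0])

```text
t: 42.7
tcp_pos: [0.6106, 0.0248, 0.0837]
orientation: [-1.999, -2.417, 0.002]
contact_force: [-1.3, -0.5, 0.8]
finger_gap: 0.0004
grip_force: 0.0
```

carry_out(linear=[[0, 0, -0.4], [0, 0, -0.6], [0, 0, -0.8], [0, 0, -0.9], [0, 0, -0.9], [0, 0, 0]], rotation=[[0, 0, 0], [0, 0, 0], [0, 0, 0], [0, 0, 0], [0, 0, 0], [0, 0, 0]], grip=[0, 0, 0, 0, 0, 0])

```text
t: 43.3
tcp_pos: [0.6151, 0.0239, 0.1979]
orientation: [1.998, 2.416, 0.01]
contact_force: [0.7, 0.9, 0.5]
finger_gap: -0.0002
grip_force: 0.0
```

Run:
```python
from h import *
from station import eyes
st();plan(rail(0,-.06,.2),frame(RY))
d=eyes.snapshot("side");pickle.dump(d,open("side6.pkl","wb"));a=d["image"][150:270,290:410,::-1]
cv2.imwrite("pics/s6.png",cv2.resize(a,(600,600),interpolation=cv2.INTER_CUBIC))
```

```text
{'t': 43.3, 'joint_pos': [-0.328, 0.587, 0.427, 1.554, -0.269, 1.05, 0.357], 'tcp_pos': [0.615, 0.024, 0.198], 'contact_force': [0.709, 0.85, 0.533], 'finger_gap': -0.0, 'grip_force': 0.0}
at [0.6151 0.0239 0.1979] rot units [0.1  0.01 0.01] shift units after rot [-1.26 -0.12 -0.07] (in cur axes [-1.26 -0.12 -0.07] )
```

View pics/s6.png

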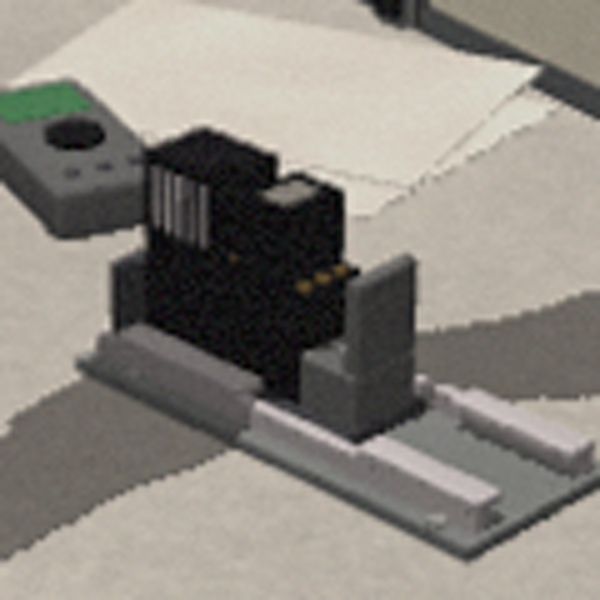

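The row looks closed: stop, power module, terminal module and clamp in line at crop (130–415, 130–430). The finger may have dragged the clamp on its way out, so I'll check with a second, gentler push from behind.

carry_out(linear=[[-0.4, 0, 0], [-0.5, 0, 0], [-0.4, -0.1, 0], [0, 0, 0.5], [0, 0, 0.8], [0, 0, 0.9], [0, 0, 0.9], [0, 0, 0.7], [0, 0, 0.4], [0, 0, 0.2]], rotation=[[0, 0, 0], [0, 0, 0], [0, 0, 0], [0, 0, 0], [0, 0, 0], [0, 0, 0], [0, 0, 0], [0, 0, 0], [0, 0, 0], [0, 0, 0]], grip=[0, 0, 0, 0, 0, 0, 0, 0, 0, 0])

```text
t: 44.35
tcp_pos: [0.6159, -0.0168, 0.0594]
orientation: [-2.004, -2.417, 0.003]
contact_force: [-0.3, 0.5, 0.2]
finger_gap: -0.0001
grip_force: 0.0
```

carry_out(linear=[[0, 0, 0], [0.15, 0, 0], [0.2, 0, 0], [0.15, 0, 0], [0, 0, 0]], rotation=[[0, 0, 0], [0, 0, 0], [0, 0, 0], [0, 0, 0], [0, 0, 0]], grip=[0, 0, 0, 0, 0])

```text
t: 44.85
tcp_pos: [0.6141, 0.0011, 0.0614]
orientation: [-2.0, -2.422, -0.002]
contact_force: [0.9, -0.2, -1.2]
finger_gap: 0.0003
grip_force: 0.0
```

```bash
python3 -c "
from h import *;st();plan(rail(0,-.0296,.066),frame(RY))"
```

```text
{'t': 44.85, 'joint_pos': [-0.25, 0.743, 0.359, 1.688, -0.349, 0.774, 0.465], 'tcp_pos': [0.614, 0.001, 0.061], 'contact_force': [0.932, -0.16, -1.206], 'finger_gap': 0.0, 'grip_force': 0.0}
at [0.6141 0.0011 0.0614] rot units [ 0.01 -0.01  0.02] shift units after rot [ 0.49  0.05 -0.15] (in cur axes [ 0.49  0.06 -0.15] )
```

carry_out(linear=[[0.1, 0, 0], [0.1, 0, 0], [0.1, 0, 0], [0, 0, 0]], rotation=[[0, 0, 0], [0, 0, 0], [0, 0, 0], [0, 0, 0]], grip=[0, 0, 0, 0])

```text
t: 45.25
tcp_pos: [0.6122, 0.0088, 0.0608]
orientation: [-2.002, -2.421, -0.0]
contact_force: [-0.0, 0.8, 0.5]
finger_gap: -0.0001
grip_force: 0.0
```

carry_out(linear=[[0.06, 0, 0], [0.06, 0, 0], [0, 0, 0]], rotation=[[0, 0, 0], [0, 0, 0], [0, 0, 0]], grip=[0, 0, 0])

```text
t: 45.55
tcp_pos: [0.6116, 0.0119, 0.0609]
orientation: [-2.003, -2.42, -0.0]
contact_force: [0.1, 0.1, 0.3]
finger_gap: -0.0002
grip_force: 0.0
```

carry_out(linear=[[0.06, 0, 0], [0.06, 0, 0], [0, 0, 0]], rotation=[[0, 0, 0], [0, 0, 0], [0, 0, 0]], grip=[0, 0, 0])

```text
t: 45.85
tcp_pos: [0.6113, 0.0133, 0.061]
orientation: [2.003, 2.417, -0.002]
contact_force: [1.4, -3.5, -1.5]
finger_gap: -0.0003
grip_force: 1.7
```

carry_out(linear=[[0.06, 0, 0], [0.06, 0, 0], [0, 0, 0]], rotation=[[0, 0, 0], [0, 0, 0], [0, 0, 0]], grip=[0, 0, 0])

```text
t: 46.15
tcp_pos: [0.6113, 0.0132, 0.0611]
orientation: [2.003, 2.412, -0.006]
contact_force: [2.0, -7.5, -2.8]
finger_gap: -0.0001
grip_force: 4.1
```

carry_out(linear=[[0.06, 0, 0], [0.06, 0, 0], [0, 0, 0]], rotation=[[0, 0, 0], [0, 0, 0], [0, 0, 0]], grip=[0, 0, 0])

```text
t: 46.45
tcp_pos: [0.6113, 0.0131, 0.0612]
orientation: [2.003, 2.406, -0.01]
contact_force: [2.6, -11.7, -3.0]
finger_gap: 0.0003
grip_force: 6.2
```

carry_out(linear=[[0.06, 0, 0], [0.04, 0, 0], [0, 0, 0]], rotation=[[0, 0, 0], [0, 0, 0], [0, 0, 0]], grip=[0, 0, 0])

```text
t: 46.75
tcp_pos: [0.6113, 0.013, 0.0613]
orientation: [2.002, 2.402, -0.013]
contact_force: [5.7, -15.8, -4.6]
finger_gap: -0.0
grip_force: 7.9
```

Run:
```python
from h import *
from station import eyes
st();d=eyes.snapshot("side");pickle.dump(d,open("side7.pkl","wb"))
```

```text
{'t': 46.75, 'joint_pos': [-0.29, 0.741, 0.376, 1.702, -0.344, 0.759, 0.427], 'tcp_pos': [0.611, 0.013, 0.061], 'contact_force': [5.666, -15.803, -4.601], 'finger_gap': -0.0, 'grip_force': 7.897}
```

A firm 16 N push gives no motion, with the TCP at rail y −32 mm: 11 mm finger half-width behind the tab back at −22 mm, which is exactly the closed position. I'll back off and rise.

carry_out(linear=[[-0.3, 0, 0], [-0.4, 0, 0], [-0.5, 0, 0], [-0.5, 0, 0], [-0.3, 0, -0.3], [0, 0, -0.8], [0, 0, -1], [0, 0, -1], [0, 0, -1], [0, 0, 0]], rotation=[[0, 0, 0], [0, 0, 0], [0, 0, 0], [0, 0, 0], [0, 0, 0], [0, 0, 0], [0, 0, 0], [0, 0, 0], [0, 0, 0], [0, 0, 0]], grip=[0, 0, 0, 0, 0, 0, 0, 0, 0, 0])

```text
t: 47.8
tcp_pos: [0.6236, -0.035, 0.1897]
orientation: [1.998, 2.413, 0.01]
contact_force: [0.2, -0.6, -0.3]
finger_gap: 0.0001
grip_force: 0.0
```

Run:
```python
from h import *
from station import eyes
st();d=eyes.snapshot("side")
o=load("side6")["image"].astype(int);n=d["image"].astype(int);s0=load("side0")["image"].astype(int)
D=abs(n-o).max(2)[180:245,310:375]>60;print("row changed px vs before 2nd push",D.sum())
print("meter",(abs(n-s0).max(2)[165:197,282:325]>60).sum(),"tray",(abs(n-s0).max(2)[276:342,465:562]>60).sum())
```

```text
{'t': 47.8, 'joint_pos': [-0.226, 0.608, 0.421, 1.539, -0.274, 1.042, 0.452], 'tcp_pos': [0.624, -0.035, 0.19], 'contact_force': [0.235, -0.64, -0.273], 'finger_gap': 0.0, 'grip_force': 0.0}
row changed px vs before 2nd push 123
meter 49 tray 0
```

Run:
```python
from h import *
from station import eyes
d=eyes.snapshot("side");n=d["image"].astype(int);o=load("side6")["image"].astype(int);s0=load("side0")["image"].astype(int)
for a,w in((o,(180,245,310,375)),(s0,(165,197,282,325))):
    D=(abs(n-a).max(2)>60)[w[0]:w[1],w[2]:w[3]].astype(np.uint8)
    k,l,s,c=cv2.connectedComponentsWithStats(D);print([(s[i].tolist(),(c[i]+[w[2],w[0]]).round().tolist()) for i in range(1,k) if s[i,4]>4])
print("tcp px",proj(d,telemetry.observe()["tcp_pos"]))
a=n[160:270,290:410,::-1].astype(np.uint8);b=o[160:270,290:410,::-1].astype(np.uint8)
cv2.imwrite("pics/s8.png",np.hstack([cv2.resize(x,(400,367),interpolation=cv2.INTER_CUBIC) for x in(b,a)]))
for nm,X in(("term top",rail(.022,.03,.118)),("clamp tab",rail(.022,-.022,.098))): print(nm,proj(d,X).round(1))
# tab/terminal edges along a row
for v in(205,215): print(v,"old",o[v,340:378].max(1).tolist(),"new",n[v,340:378].max(1).tolist())
```

```text
[([34, 6, 9, 3, 12], [348.0, 187.0]), ([4, 35, 8, 4, 17], [317.0, 216.0]), ([63, 37, 2, 6, 12], [374.0, 220.0]), ([0, 47, 4, 4, 9], [311.0, 228.0]), ([31, 50, 10, 5, 18], [345.0, 232.0]), ([17, 60, 18, 5, 50], [336.0, 243.0])]
[([37, 13, 6, 8, 32], [322.0, 181.0]), ([37, 25, 6, 7, 18], [322.0, 194.0])]
tcp px [387.39779205 178.58268546]
term top [359.  188.1]
clamp tab [374.3 201.7]
205 old [28, 20, 17, 23, 20, 26, 18, 25, 26, 28, 23, 16, 21, 83, 99, 95, 48, 40, 38, 30, 47, 85, 115, 109, 106, 99, 75, 67, 53, 50, 52, 53, 43, 136, 181, 183, 180, 182] new [23, 29, 13, 9, 29, 23, 13, 15, 21, 30, 19, 21, 26, 89, 99, 94, 49, 44, 35, 27, 32, 51, 83, 64, 64, 66, 57, 56, 51, 51, 52, 55, 46, 136, 184, 185, 184, 181]
215 old [9, 25, 22, 21, 10, 18, 23, 27, 30, 27, 11, 30, 22, 28, 21, 26, 25, 10, 23, 61, 68, 61, 57, 50, 52, 54, 52, 53, 52, 52, 52, 47, 47, 179, 193, 190, 190, 147] new [24, 27, 21, 18, 13, 20, 14, 10, 16, 20, 26, 25, 24, 15, 33, 20, 28, 11, 29, 43, 51, 56, 48, 55, 51, 57, 53, 52, 52, 49, 52, 55, 40, 173, 191, 186, 184, 184]
```

The edges haven't moved; the changed pixels are shadows from the arm, plus the power module standing at the edge of the meter window. Handing in.

```bash
python3 -c "
from station import job_done;print(job_done())"
```

```text
the job is handed in; nothing more can be done
None
```

The job is handed in at about 48 s: stop, power module, terminal module and clamp are in line, and the clamp held a final 16 N push without moving. On the first push the fingers slipped past the clamp tab, so I pushed again from behind. I also viewed 11 pictures, one over the limit.

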